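Clamp the slide boxes in the ratchet transport rack

TASK

Get the slide boxes ready for transport: slide the rack's transport lock fully open and lay every slide box that is on the bench flat, lid up, in a bay of its own in the rack, lengthwise between fence and clamp bar. Then pump the hand lever, one tooth a stroke, until the clamp bar has closed fully and holds the boxes home against the fence, and last slide the transport lock fully shut again; move the clamp bar only with its lever, never by pushing the bar itself, and leave the pen and the memory stick where they are.

Things in the scene. Friction and masses are not known exactly. Their poses are not given: they have to be found in the camera images.
- rack: Fixed transport rack. Origin: middle of the tray's underside; x from clamp bar to fence (away from the robot), y along the row, z up; yawed a few degrees. Tray floor 8 mm above the bench. Fence: inner face x = +60 mm, top 24 mm above the bench. Four bays at y = -87, -29, +29, +87 mm, 56 mm wide, one slide box each. Mechanism (lever, lock) at y = -158 mm: strip x = -181 to +56, y = -193 to -123
- bay_1 (a point): point on the tray floor in the bay next to the mechanism (rack x = +12, y = -87, z = 8 mm): a slide box laid here centred, its length along rack x, lies clear of fence and bar, and the closing bar pushes it the last 7 mm home and squares it. Bays are parted by 2 mm fins standing 6 mm above the tray floor, from the fence back to x = -10 mm.
- bay_2 (a point): same point of the second bay (rack y = -29 mm)
- bay_3 (a point): same point of the third bay (rack y = +29 mm)
- bay_4 (a point): same point of the fourth bay (rack y = +87 mm)
- clamp (a joint): travel of the clamp bar to the fence in m: 0 back, 0.060 closed on the boxes (bar face 81 mm from the fence); starts at 0 to 0.014. A brake (10 N) holds it anywhere. A full lever stroke takes it to the next multiple of 0.010, one tooth (the first stroke may move it less; it may stop 1 to 2 mm short); after the last tooth (0.060) strokes do nothing.
- clamp_bar: the clamp bar: aluminium with a rubber face, along the whole row, 12 mm thick, 11 to 29 mm above the bench; moves only along the rack's x. Its frame is the rack's frame shifted by the clamp travel; its sprung rubber face (gives up to 4 mm) is at x = -81 mm in its own frame. Not to be pushed by hand.
- lever (a joint): hand lever angle, rad: 0 at rest (leaning 0.2 to the rack's -x), 0.40 at the end of the stroke (leaning 0.2 to +x; hard stop). Pushing its grip to rack +x strokes it (4 to 8 N, grip travel 52 mm); a spring returns it when let go. A stroke past 0.37 and a return below 0.03 is sure to take the next tooth. Blocked while the lock is shut.
- lever_grip (a point): centre of the lever's T grip: black cylinder, 18 mm in diameter, 60 mm long along the rack's y, on a 10 mm steel shaft. It is 130 mm from the pivot, which lies 12 mm above the bench at rack x = -136, y = -158 mm; so the grip is about 140 mm above the bench. Moves with the lever.
- lock (a joint): transport lock travel, m, along the rack's +x: 0 shut (its bolt stands in front of the lever and blocks it), 0.045 open (end stops at both). About 2 N of friction; stays where it is left. Starts at 0 to 0.004.
- lock_grip (a point): centre of the lock's grip: black upright paddle 16 mm (rack x) by 20 mm (rack y) by 38 mm high, top 110 mm above the bench, this point 94 mm above it; its steel bolt (10 mm thick) lies 70 mm above the bench and runs from the paddle to rack -x. Moves with the lock.
- slide_box_1: slide box: flat closed plastic box for microscope slides, white with a blue lid, 30 mm wide (its x) by 82 mm long (its y) by 15 mm high, 60 g; lies lid up. Origin at the centre of its underside. May be absent (None). Either end may go to the fence.
- slide_box_2: another slide box, the same as slide_box_1; may be absent
- slide_box_3: another slide box, the same as slide_box_1; may be absent
- slide_box_4: another slide box, the same as slide_box_1; may be absent
- pen: black ballpoint pen lying along the rack, 134 mm long, 11 mm thick, a bystander behind the rack
- memory_stick: black memory stick, 18x52x8 mm, a bystander behind the rack

How it is judged (in metres and radians):
On the way, in this order (a step that is already met when the one before it is completed fails the run):
1. the transport lock is open and all slide boxes present lie flat and lengthwise in the bays (x of slide_box_1 in the frame of rack between -0.01 and 0.025 m and y of slide_box_1 in the frame of rack between -0.115 and 0.115 m and z of slide_box_1 in the frame of rack between 0.004 and 0.012 m and angle between the y axis of each of slide_box_1, slide_box_2, slide_box_3, slide_box_4 and the x axis of rack, either way round below 0.3 rad and angle between each of slide_box_1, slide_box_2, slide_box_3, slide_box_4's own z axis and vertical below 0.1 rad and x of slide_box_2 in the frame of rack between -0.01 and 0.025 m and y of slide_box_2 in the frame of rack between -0.115 and 0.115 m and z of slide_box_2 in the frame of rack between 0.004 and 0.012 m and x of slide_box_3 in the frame of rack between -0.01 and 0.025 m and y of slide_box_3 in the frame of rack between -0.115 and 0.115 m and z of slide_box_3 in the frame of rack between 0.004 and 0.012 m and x of slide_box_4 in the frame of rack between -0.01 and 0.025 m and y of slide_box_4 in the frame of rack between -0.115 and 0.115 m and z of slide_box_4 in the frame of rack between 0.004 and 0.012 m and value of joint lock above 0.04 m), for 0.2 s.
2. the clamp bar has been pumped fully closed with all slide boxes in their bays (x of slide_box_1 in the frame of rack between -0.01 and 0.025 m and y of slide_box_1 in the frame of rack between -0.115 and 0.115 m and z of slide_box_1 in the frame of rack between 0.004 and 0.012 m and angle between the y axis of each of slide_box_1, slide_box_2, slide_box_3, slide_box_4 and the x axis of rack, either way round below 0.3 rad and angle between each of slide_box_1, slide_box_2, slide_box_3, slide_box_4's own z axis and vertical below 0.1 rad and x of slide_box_2 in the frame of rack between -0.01 and 0.025 m and y of slide_box_2 in the frame of rack between -0.115 and 0.115 m and z of slide_box_2 in the frame of rack between 0.004 and 0.012 m and x of slide_box_3 in the frame of rack between -0.01 and 0.025 m and y of slide_box_3 in the frame of rack between -0.115 and 0.115 m and z of slide_box_3 in the frame of rack between 0.004 and 0.012 m and x of slide_box_4 in the frame of rack between -0.01 and 0.025 m and y of slide_box_4 in the frame of rack between -0.115 and 0.115 m and z of slide_box_4 in the frame of rack between 0.004 and 0.012 m and value of joint clamp above 0.0565 m), for 0.2 s.
3. the transport lock is fully shut again (value of joint lock below 0.004 m), for 0.2 s.
At the end, for the whole second after the job is handed in: every slide box present lies flat (0.1 rad) in a bay, lengthwise (0.1 rad), at rest, its centre 35 to 46 mm from the fence face; clamp travel over 56.5 of 60 mm; lever back at rest (under 0.06 rad); transport lock shut (within 4 mm) (x of slide_box_1 in the frame of rack between 0.014 and 0.025 m and y of slide_box_1 in the frame of rack between -0.115 and 0.115 m and z of slide_box_1 in the frame of rack between 0.004 and 0.012 m and angle between the y axis of each of slide_box_1, slide_box_2, slide_box_3, slide_box_4 and the x axis of rack, either way round below 0.1 rad and angle between each of slide_box_1, slide_box_2, slide_box_3, slide_box_4's own z axis and vertical below 0.1 rad and x of slide_box_2 in the frame of rack between 0.014 and 0.025 m and y of slide_box_2 in the frame of rack between -0.115 and 0.115 m and z of slide_box_2 in the frame of rack between 0.004 and 0.012 m and x of slide_box_3 in the frame of rack between 0.014 and 0.025 m and y of slide_box_3 in the frame of rack between -0.115 and 0.115 m and z of slide_box_3 in the frame of rack between 0.004 and 0.012 m and x of slide_box_4 in the frame of rack between 0.014 and 0.025 m and y of slide_box_4 in the frame of rack between -0.115 and 0.115 m and z of slide_box_4 in the frame of rack between 0.004 and 0.012 m and linear speed of each of slide_box_1, slide_box_2, slide_box_3, slide_box_4 below 0.03 m/s and value of joint clamp above 0.0565 m and value of joint lock below 0.004 m and value of joint lever below 0.06 rad); the robot touches nothing.
It fails at once if the clamp bar was pushed directly by the robot (over 10 N) instead of by its lever (contact force between any of the fingers, the arm and clamp_bar above 10 N).
It fails at once if the pen or the memory stick was moved by more than 3 cm (distance of any of pen, memory_stick from where it was at the start of the episode above 0.03 m).
Of slide_box_1, slide_box_2, slide_box_3, slide_box_4 only 3 to 4 are there at a start; the rules pass over those that are not, and their reading is None.
At some moment in a run one of slide_box_1, slide_box_2, slide_box_3, slide_box_4 may be knocked a few centimetres aside while the robot is not near it.
Once in a run the grip may slacken for a moment while it holds something.
It also fails if it takes over 208 s, if anything falls off the work surface, if the arm or the gripper's body presses on something with over 40 N, if the wrist force passes 120 N, or if a joint passes its speed limit or range.

ROBOT

A 6-joint arm with a two-finger parallel gripper is mounted at the origin on a cart in front of the work surface, level with it; the furniture and walls round the work are solid. World frame = base frame: x ahead of the robot, y to its left, z up, the work surface at z = 0. Lengths are in mm, angles in rad, forces in N, time in s.
With the tool pointing down it reaches from about 350 to 975 mm from the base axis. Payload 7.1 kg.
Tool frame: the origin (TCP) lies at the very end of the fingers, on their centre line; the grasp point (between the pads) lies 19 mm behind it; z points along the fingers, y is the direction in which the jaws open and shut (so a half turn about z gives the same grasp; the last joint's range is limited). The gripper opens to 88 mm and grips with 3 to 60 N. Pads are 20 mm wide; open, the fingers measure 115 mm over their backs; the gripper's body (75 mm by 178 mm) begins 61 mm behind the grasp point.
Start: joints at [-1.186, 0.423, 1.63, -0, 1.089, -0.019], TCP at [245.588, -574.71, 222.675] pointing down, gripper open.
Joint ranges: [-3, 3], [-0.9, 2.11], [0.09, 2.58], [-1.31, 4.45], [0.11, 2.69], [-2.54, 2.54]. Speed limits (rad/s): [2.39, 2.39, 3.01, 3.14, 3.14, 3.14].

INTERFACE

Orientations are given as a rotation vector (axis times angle).
In Python, from workcell import readout, imaging, close_job gives the robot as it stands.
- The arm moves only by the tool carry_out, never from a script. Its argument "rows" is a list of rows, each a list of 3 entries, a list of its own where there are three numbers: the shift along the tool's x, y, z in m, then the turn, a rotation vector about the tool's x, y, z in rad, then the closure, from 0 (fully open) to 1 (shut). In form: [[[dx, dy, dz], [wx, wy, wz], hand], ...]. A call has 1 to 12 rows; each row shifts and turns the commanded pose from where the row before left it, along the tool's axes as they then stand; what a row does not reach is not made up. A row lasts 1/12 s, in which the tool goes at most 41.7 mm and 7.16 degrees, less where a joint would pass 70% of its speed; a pose out of reach is approached as far as the arm can. A call with a gripper value outside its range is refused whole. The fingers move at their own pace and stop on an object; the grip force is fixed at half the most. Time passes only in rows, so rows that do not move let the fingers close. It gives the time, the measured TCP pose, the force and the opening at its end, in the units of the state.
- readout.get_obs(): the state, without advancing time (a new reading comes with each control period).
- imaging.get_image(name): name is "scene" or "top"; returns the picture (420x560x3 uint8, red, green, blue); there is no depth.
- imaging.camera_params(name): a dict with "fx", "fy", "cx", "cy" (pixels), "rvec" (rotation vector, rad) and "tvec" (3), from world to camera coordinates, as OpenCV has them. Camera axes: x right, y down, z forward; pixel columns grow to the right and rows downward; lengths in mm; the calibration is good to about 2 mm. A picture is of the moment at which its call begins. camera_params takes no time and is no camera call.
- close_job(): hands the job in, once; it reports no verdict.
The state is a dict: "t": time; "qpos": joint angles; "qvel": joint speeds; "joint_torque": joint torques, N m; "ee_pos": TCP position; "orientation": TCP orientation; "ft_force": force on the tool from outside, world axes, zero at the start; "moment": the same for the moment, N m; "width": finger opening in mm.
Only numpy, scipy, OpenCV 4.12 (cv2) and the standard library are available. Lean on these libraries where they do the work, as an engineer would, in place of code of your own. Each camera call takes 0.05 s, during which the arm holds its last target.

## Working session

There is one attempt and no reset: what is moved stays moved. The work goes in short steps, Python scripts to look and compute and a tool call to move; the robot and the scene stay as the last step left them, time stands still between calls to the robot, and variables do not carry over. Pictures are saved under pics/ and viewed, and the job is handed in when it is done.

Besides the shell and the picture viewer there is one more tool, called after "Emit:" as a command line: name --argument value ..., lists and objects as JSON in quotes. carry_out: Moves the arm, as the interface text tells. Its arguments: {"type":"object","properties":{"rows":{"type":"array","items":{"type":"array"}}},"required":["rows"]}

```bash
ls; mkdir -p pics
python3 - <<'E'
from workcell import readout, imaging
import cv2
for n in ("scene","top"):
    cv2.imwrite(f"pics/{n}0.png",cv2.cvtColor(imaging.get_image(n),cv2.COLOR_RGB2BGR))
    print(n,imaging.camera_params(n))
print(readout.get_obs())
E
```

```text
pics
scene {'fx': 531.1373234298431, 'fy': 531.1373234298431, 'cx': 279.2069380143831, 'cy': 212.72050481087456, 'rvec': array([ 2.04582107, -0.52105396,  0.32923218]), 'tvec': array([-539.95438444,  119.62661965,  985.67919626])}
top {'fx': 451.1575935218832, 'fy': 451.1575935218832, 'cx': 277.83086475952246, 'cy': 208.49963090473364, 'rvec': array([ 2.14532428, -2.16921258,  0.14224085]), 'tvec': array([-171.93446024,  543.34065567,  962.88795441])}
{'t': 0.1, 'qpos': array([-1.18602388e+00,  4.23754880e-01,  1.63056302e+00,  1.36538508e-05,
        1.08859958e+00, -1.90215615e-02]), 'qvel': array([ 0.00067734, -0.0013269 , -0.00152121, -0.00053017,  0.00010465,
       -0.00037789]), 'joint_torque': array([ 6.18042959e-04, -5.45613420e+01, -2.74325216e+01,  6.45549595e-02,
        1.88900804e-02,  4.21014988e-06]), 'ee_pos': array([ 245.40516378, -574.28895728,  222.00525029]), 'orientation': array([-3.07650398e+00, -6.29706365e-01,  3.59623475e-04]), 'ft_force': array([-0.00136677, -0.38997297, -0.5099145 ]), 'moment': array([ 0.02893752, -0.02088491,  0.0260603 ]), 'width': 87.86087358273696}
```

View pics/scene0.png

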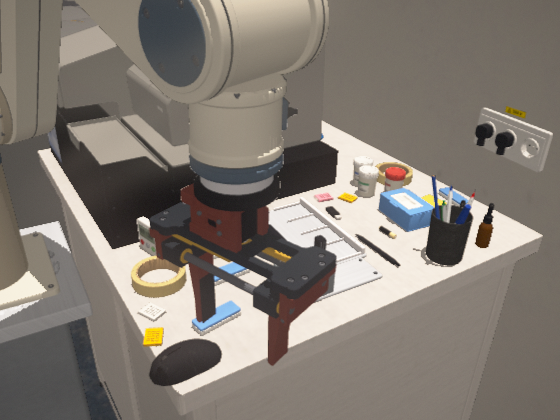

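View pics/top0.png

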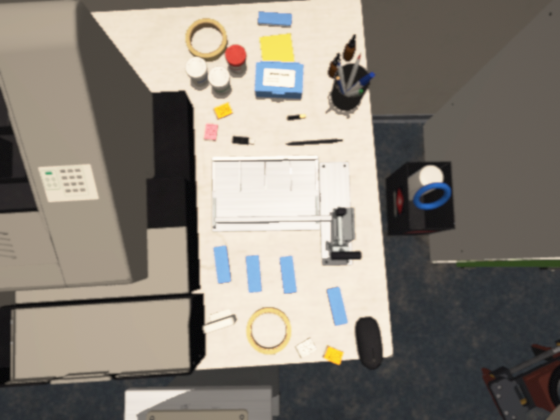

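```bash
cat > h.py <<'E'
import numpy as np,cv2
from workcell import readout, imaging
def cam(n):
    p=imaging.camera_params(n); K=np.array([[p['fx'],0,p['cx']],[0,p['fy'],p['cy']],[0,0,1]])
    R,_=cv2.Rodrigues(p['rvec']); return K,R,p['tvec']
def ray(n,uv,z):
    K,R,t=cam(n); uv=np.atleast_2d(uv).astype(float)
    d=(R.T@np.linalg.inv(K)@np.c_[uv,np.ones(len(uv))].T).T; c=-R.T@t
    return c+d*((z-c[2])/d[:,2])[:,None]
def proj(n,P):
    K,R,t=cam(n); q=(K@(R@np.atleast_2d(P).T+t[:,None])).T; return q[:,:2]/q[:,2:]
def grab(n): return imaging.get_image(n)
def save(im,f,crop=None,s=1):
    if crop: x0,y0,x1,y1=crop; im=im[y0:y1,x0:x1]
    cv2.imwrite(f,cv2.resize(cv2.cvtColor(im,cv2.COLOR_RGB2BGR),None,fx=s,fy=s,interpolation=cv2.INTER_CUBIC))
def boxes(im,z=15,n="top",show=True):
    hsv=cv2.cvtColor(im,cv2.COLOR_RGB2HSV)
    m=cv2.inRange(hsv,(98,100,80),(118,255,255))
    cs,_=cv2.findContours(m,cv2.RETR_EXTERNAL,cv2.CHAIN_APPROX_NONE); out=[]
    for c in cs:
        if cv2.contourArea(c)<100: continue
        P=ray(n,c[:,0,:],z)[:,:2].astype(np.float32)
        (cx,cy),(w,h),a=cv2.minAreaRect(P)
        if w<h: w,h,a=h,w,a+90
        a=(a+90)%180-90
        M=cv2.moments(c); g=ray(n,[M['m10']/M['m00'],M['m01']/M['m00']],z)[0]
        out.append((g[0],g[1],a,w,h)); 
        if show: print("px",c[:,0].mean(0).round(),"xy",g[:2].round(1),"rect",round(cx,1),round(cy,1),"long axis deg",round(a,1),"size",round(w,1),round(h,1))
    return out
E
python3 - <<'E'
from h import *
im=grab("top"); boxes(im); save(im,"pics/topz.png",(190,140,400,380),2.5); save(im,"pics/rackz.png",(200,130,400,280),4)
E
```

```text
px [336. 306.] xy [ 331.5 -303.6] rect 327.1 -304.8 long axis deg 11.6 size 70.9 19.1
px [287. 274.] xy [ 404.6 -196.6] rect 396.4 -198.2 long axis deg 6.5 size 72.3 18.2
px [253. 271.] xy [ 408.7 -121.4] rect 406.0 -121.7 long axis deg 6.2 size 56.9 18.3
px [221. 261.] xy [431.6 -50.9] rect 428.5 -51.9 long axis deg 9.8 size 57.4 20.0
px [432. 196.] xy [ 569.4 -527.6] rect 569.0 -528.3 long axis deg -72.2 size 89.9 54.3
px [279.  80.] xy [ 848.7 -183.2] rect 849.0 -183.1 long axis deg 86.8 size 102.8 80.3
px [274.  18.] xy [1001.3 -174.7] rect 1001.3 -174.5 long axis deg 85.1 size 72.1 23.4
```

View pics/rackz.png

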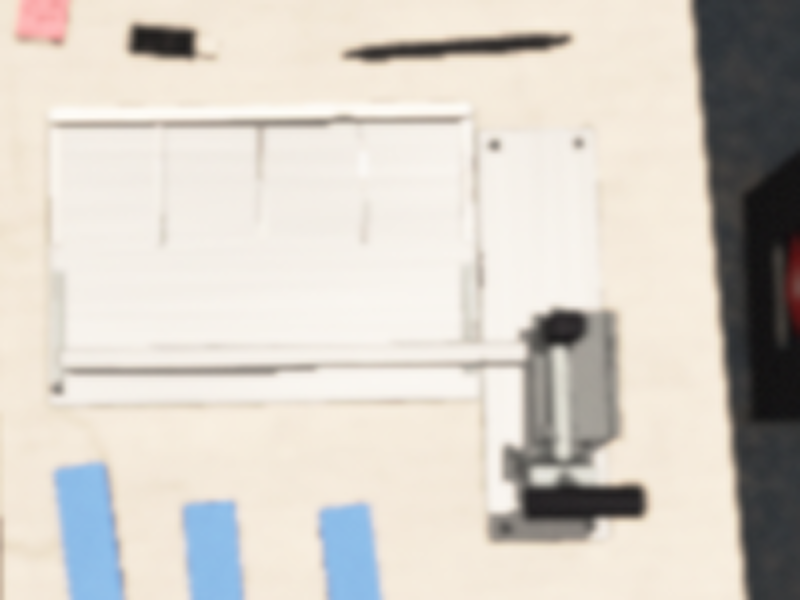

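View pics/topz.png

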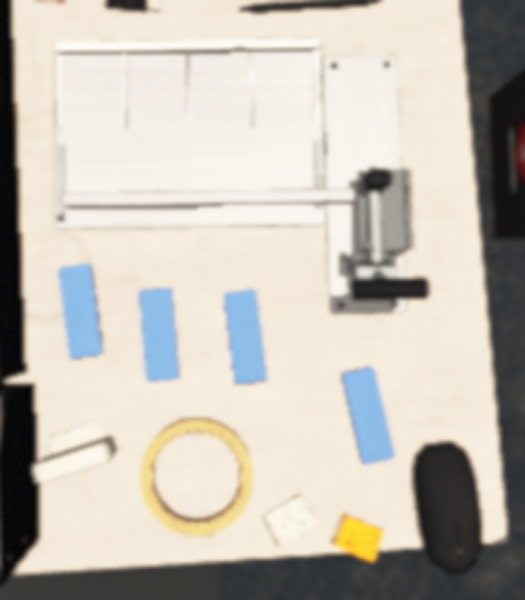

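Run:
```python
from h import *
im=grab("top"); hsv=cv2.cvtColor(im,cv2.COLOR_RGB2HSV)
print(hsv[265,222],hsv[274,288],hsv[310,337],hsv[258,220])
K,R,t=cam("top"); print("cam",-R.T@t); K,R,t=cam("scene"); print(-R.T@t)
g=cv2.cvtColor(im,cv2.COLOR_RGB2GRAY)
for u in (222,232,250,270,300,312): print(u,g[150:166,u])
for v in (172,178,184): print(v,g[v,206:332])
for u in (230,270,300): print(u,g[205:236,u])
```

```text
[104 101 232] [104 100 231] [104 100 231] [105 101 232]
cam [ 414.37680344 -173.23032288 1024.80088772]
[  71.98375291 -950.47374207  607.32425301]
222 [235 234 234 234 235 236 241 248 250 243 196 178 224 237 238 239]
232 [235 236 235 235 234 230 233 247 250 242 194 179 223 237 238 239]
250 [236 236 236 236 236 233 237 248 249 232 178 179 224 237 238 239]
270 [236 235 236 236 236 238 245 250 246 209 150 176 224 236 238 239]
300 [236 236 236 235 235 240 248 250 239 187 180 226 239 241 242 242]
312 [238 238 237 236 232 236 247 249 232 178 181 227 241 242 243 243]
172 [233 233 235 235 233 228 233 243 244 240 238 238 239 239 239 239 239 238
 238 238 238 238 238 238 238 238 238 238 237 238 238 238 240 240 234 232
 235 237 238 238 238 237 237 238 237 238 237 238 238 238 238 238 238 238
 237 238 237 230 217 222 233 238 238 239 238 238 239 238 238 238 239 239
 239 239 239 240 240 240 240 240 240 240 241 244 248 246 244 242 242 242
 242 242 242 243 243 243 244 244 244 244 245 244 245 245 244 245 245 244
 241 236 237 229 208 211 231 240 241 242 243 242 242 242 241 241 242 241]
178 [232 233 234
[... 708 characters left out ...]
39 239 239 239
 238 238 238 234 232 237 240 239 238 238 238 238 238 238 238 238 238 238
 238 238 238 238 238 238 238 238 238 238 238 236 230 225 230 236 239 239
 239 239 239 239 239 240 240 240 240 240 240 240 240 240 241 241 241 240
 237 236 243 244 233 224 233 241 242 243 244 244 244 243 243 243 243 243]
230 [241 242 242 240 241 242 243 243 244 244 243 239 235 239 241 237 214 164
 179 227 239 242 242 241 239 229 220 228 235 236 237]
270 [245 245 244 244 244 244 244 244 245 244 240 231 236 241 240 227 182 181
 226 241 245 245 245 244 239 228 232 236 236 235 234]
300 [246 246 245 246 246 245 245 245 245 241 231 230 238 242 238 218 203 234
 245 246 247 246 246 242 226 208 227 237 238 237 236]
```

Run:
```python
from h import *
im=grab("top"); 
us=np.array([222,232,250,300,312]);vs=np.array([159.5,159.5,159.2,158.4,158.2])
f=ray("top",np.c_[us,vs],24);p=np.polyfit(f[:,1],f[:,0],1);print("fence",f.round(1)[:,:2],"yaw",np.degrees(-np.arctan(p[0])))
b=ray("top",[[230,216.8],[270,216],[300,215.3]],29);p=np.polyfit(b[:,1],b[:,0],1);print("bar front",b.round(1)[:,:2],"yaw",np.degrees(-np.arctan(p[0])))
print("fins",ray("top",[[240.5,175],[264.3,175],[290,175],[240.3,190.5],[264.2,189],[291.2,190.5]],14).round(1))
print("tray edges",ray("top",[[211.2,172],[318,172],[211.2,184],[318.5,184]],8).round(1))
hsv=cv2.cvtColor(im,cv2.COLOR_RGB2HSV)
m=(im.max(2)<60).astype(np.uint8); n,l,s,c=cv2.connectedComponentsWithStats(m)
for i in range(1,n):
    if 20<s[i,4]<2000 : print(s[i],c[i].round(1),"z140",ray("top",c[i],140)[0].round(1),"z110",ray("top",c[i],110)[0].round(1),"z5",ray("top",c[i],5)[0].round(1))
```

```text
fence [[ 656.2  -52.7]
 [ 656.   -75.3]
 [ 656.2 -116.2]
 [ 656.9 -229.6]
 [ 657.1 -256.8]] yaw 0.28932498422230307
bar front [[ 524.8  -71.6]
 [ 525.6 -160.4]
 [ 526.4 -227. ]] yaw 0.6053112655266637
fins [[ 622.   -93.8   14. ]
 [ 621.5 -148.1   14. ]
 [ 620.8 -206.7   14. ]
 [ 586.2  -93.3   14. ]
 [ 589.1 -147.6   14. ]
 [ 585.  -208.9   14. ]]
tray edges [[ 631.   -26.1    8. ]
 [ 628.4 -271.3    8. ]
 [ 603.   -26.3    8. ]
 [ 600.4 -271.8    8. ]]
[348  38   7  11  41] [351.3  43.7] z140 [ 871.2 -333.8  140. ] z110 [ 886.7 -339.3  110. ] z5 [ 940.9 -358.3    5. ]
[345  52   7   8  44] [347.6  55.4] z140 [ 845.6 -325.4  140. ] z110 [ 860.2 -330.6  110. ] z5 [ 911.3 -348.6    5. ]
[333  55   6  11  30] [335.6  61. ] z140 [ 833.7 -300.3  140. ] z110 [ 848.  -304.6  110. ] z5 [ 897.7 -319.6    5. ]
[343  65  10  18  99] [347.1  71.6] z140 [ 810.4 -323.3  140. ] z110 [ 823.8 -328.4  110. ] z5 [ 870.8 -346.2    5. ]
[353  67  15  17 113] [359.6  74.4] z140 [ 804.3 -348.8  140. ] z110 [ 817.5 -354.7  110. ] z5 [ 863.8 -375.5    5. ]
[330  70   8   7  31] [332.5  72.9] z140 [ 808. -293.  140.] z110 [ 821.4 -297.1  110. ] z5 [ 868.1 -311.3    5. ]
[332  81  38  29 452] [345.8  97.5] z140 [ 755.  -318.9  140. ] z110 [ 766.5 -323.8  110. ] z5 [ 807.  -341.1    5. ]
[374 116  56   3 130] [403.2 117.2] z140 [ 712.2 -434.2  140. ] z110 [ 722.3 -443.1  110. ] z5 [ 757.7 -474.     5. ]
[234 138  13   5  60] [240.2 139.9] z140 [ 668.2 -103.2  140. ] z110 [ 676.8 -100.8  110. ] z5 [706.9 -92.5   5. ]
[420 189  24  14 218] [432.  195.8] z140 [ 550.1 -484.   140. ] z110 [ 554.7 -494.6  110. ] z5 [ 570.9 -531.4    5. ]
[336 209   9   7  56] [340.  211.9] z140 [ 519.7 -300.3  140. ] z110 [ 523.3 -304.6  110. ] z5 [ 535.8 -319.6    5. ]
[331 252  29   8 173] [344.9 255.1] z140 [ 434.8 -307.4  140. ] z110 [ 435.5 -311.9  110. ] z5 [ 438.  -327.8    5. ]
```

```bash
sed -i 's/(98,100,80)/(98,55,80)/' h.py
python3 - <<'E'
from h import *
boxes(grab("top")); o=readout.get_obs(); R,_=cv2.Rodrigues(o['orientation']); print(R.round(3),o['t'])
E
```

```text
px [337. 306.] xy [ 327.2 -304.9] rect 327.4 -304.9 long axis deg 11.8 size 79.3 27.7
px [288. 274.] xy [ 396.9 -198. ] rect 397.0 -198.0 long axis deg 6.3 size 79.4 27.3
px [253. 273.] xy [ 399.7 -121.8] rect 399.7 -121.8 long axis deg 4.5 size 78.7 27.3
px [222. 264.] xy [421.1 -52.1] rect 421.2 -52.1 long axis deg 7.8 size 79.3 27.5
px [432. 195.] xy [ 569.6 -527.2] rect 569.7 -528.1 long axis deg -72.3 size 89.8 55.8
px [279.  79.] xy [ 848.9 -183.3] rect 849.1 -183.3 long axis deg 86.8 size 109.6 85.5
px [275.  18.] xy [1001.3 -175.2] rect 1001.2 -175.4 long axis deg 85.1 size 78.5 28.8
[[ 0.92   0.393 -0.   ]
 [ 0.393 -0.92   0.   ]
 [ 0.    -0.    -1.   ]] 0.3
```

Run:
```python
from h import *
im=grab("top"); save(im,"pics/left.png",(100,80,240,380),2); s=grab("scene"); save(s,"pics/sl.png",(30,60,350,300),2.5)
```

```text
(no output)
```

View pics/left.png

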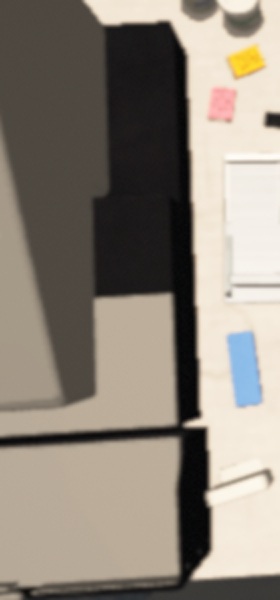

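View pics/sl.png

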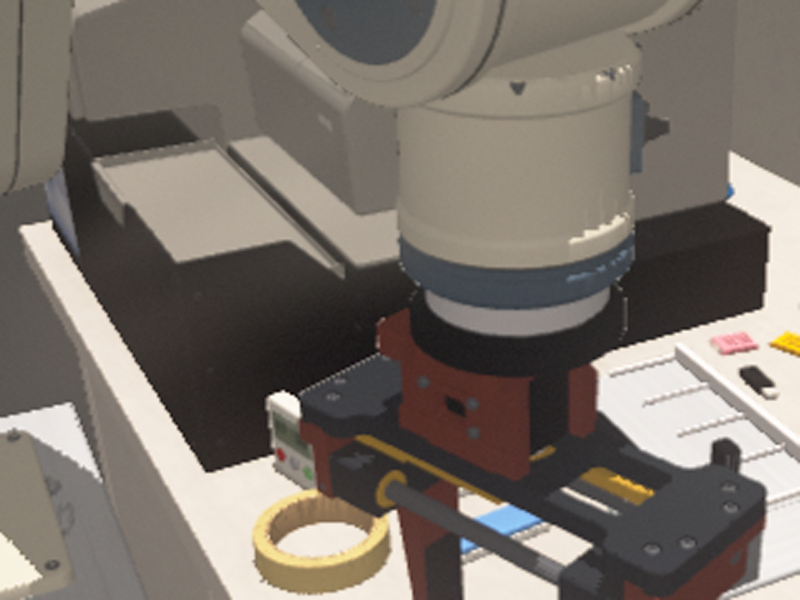

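Emit:
carry_out --rows '[[[0.0204, -0.0228, 0], [0, 0, 0], 0], [[0.0204, -0.0228, 0], [0, 0, 0], 0], [[0.0204, -0.0228, 0], [0, 0, 0], 0], [[0.0204, -0.0228, 0], [0, 0, 0], 0], [[0.0204, -0.0228, 0], [0, 0, 0], 0], [[0.0204, -0.0228, 0], [0, 0, 0], 0], [[0.0204, -0.0228, 0], [0, 0, 0], 0], [[0.0204, -0.0228, 0], [0, 0, 0], 0], [[0.0204, -0.0228, 0], [0, 0, 0], 0], [[0.0204, -0.0228, 0], [0, 0, 0], 0], [[0.0204, -0.0228, 0], [0, 0, 0], 0], [[0.0204, -0.0228, 0], [0, 0, 0], 0]]'

```text
t: 1.4
ee_pos: [363.5, -225.6, 222.9]
orientation: [3.077, 0.629, 0.001]
ft_force: [0.5, -1.0, -0.0]
width: 88.1
```

Emit:
carry_out --rows '[[[0.0204, -0.0228, 0], [0, 0, 0], 0], [[0.0204, -0.0228, 0], [0, 0, 0], 0], [[0.0204, -0.0228, 0], [0, 0, 0], 0], [[0.0204, -0.0228, 0], [0, 0, 0], 0], [[0.0204, -0.0228, 0], [0, 0, 0], 0], [[0.0204, -0.0228, 0], [0, 0, 0], 0], [[0, 0, 0], [0, 0, -0.1087], 0], [[0, 0, 0], [0, 0, -0.1087], 0], [[0, 0, 0], [0, 0, -0.1087], 0], [[0, 0, 0], [0, 0, -0.1087], 0], [[0, 0, 0], [0, 0, -0.1087], 0], [[0, 0, 0], [0, 0, -0.1087], 0]]'

```text
t: 2.4
ee_pos: [422.1, -52.9, 222.8]
orientation: [2.709, 1.59, 0.0]
ft_force: [0.4, 0.7, 0.2]
width: 87.6
```

Emit:
carry_out --rows '[[[0, 0, 0], [0, 0, -0.1087], 0], [[0, 0, 0], [0, 0, -0.1087], 0], [[0, 0, 0], [0, 0, -0.1087], 0], [[0, 0, 0], [0, 0, -0.1087], 0], [[0, 0, 0], [0, 0, -0.1087], 0], [[0, 0, 0], [0, 0, -0.1087], 0], [[0, 0, 0], [0, 0, 0], 0], [[0, 0, 0], [0, 0, 0], 0]]'

```text
t: 3.07
ee_pos: [422.0, -53.0, 222.8]
orientation: [2.067, 2.365, 0.0]
ft_force: [-0.3, -1.0, -0.1]
width: 88.0
```

```bash
cat >> h.py <<'E'
OX,OY,PSI=596.4,-148.8,np.radians(0.6)
def rk(x,y):  # rack -> world
    return np.array([OX+np.cos(PSI)*x-np.sin(PSI)*y, OY+np.sin(PSI)*x+np.cos(PSI)*y])
def state():
    o=readout.get_obs(); R,_=cv2.Rodrigues(o['orientation']); th=np.degrees(np.arctan2(R[1,0],R[0,0]))
    print("t %.2f"%o['t'],"tcp",o['ee_pos'].round(1),"theta %.2f"%th,"tilt",R[:2,2].round(4),"F",o['ft_force'].round(1),"w %.1f"%o['width'],"q6 %.2f"%o['qpos'][5]); return o,R,th
def togo(x,y,z,th_t=None):
    o,R,th=state(); d=np.array([x,y,z])-o['ee_pos']
    dt=0 if th_t is None else (th_t-th)
    print("turn z rad",round(-np.radians(dt),4)," shift at present axes mm",(R.T@d).round(1))
    if th_t is not None:
        a=np.radians(th_t); R2=np.array([[np.cos(a),np.sin(a),0],[np.sin(a),-np.cos(a),0],[0,0,-1]]); print("  shift after turn",(R2.T@d).round(1))
E
python3 - <<'E'
from h import *
b=boxes(grab("top")); save(grab("scene"),"pics/s1.png"); save(grab("top"),"pics/t1.png")
togo(421.1,-52.1,60,97.8)
E
```

```text
px [337. 306.] xy [ 327.1 -305. ] rect 327.3 -304.9 long axis deg 12.7 size 79.3 27.8
px [288. 274.] xy [ 396.9 -198. ] rect 397.0 -198.0 long axis deg 6.3 size 79.4 27.3
px [253. 273.] xy [ 399.8 -121.9] rect 399.8 -121.9 long axis deg 4.9 size 78.8 27.5
px [432. 195.] xy [ 569.7 -527.2] rect 570.5 -527.8 long axis deg -64.4 size 89.9 55.3
px [279.  79.] xy [ 848.9 -183.3] rect 849.1 -183.2 long axis deg 86.8 size 109.9 85.5
px [275.  18.] xy [1001.4 -175.3] rect 1001.2 -175.4 long axis deg 85.1 size 78.5 28.8
t 3.22 tcp [422.  -53.  222.7] theta 97.74 tilt [0.0001 0.    ] F [ 0.8 -0.4  0.7] w 87.9 q6 -0.29
turn z rad -0.0011  shift at present axes mm [  1.   -0.8 162.7]
  shift after turn [  1.   -0.8 162.7]
```

View pics/s1.png

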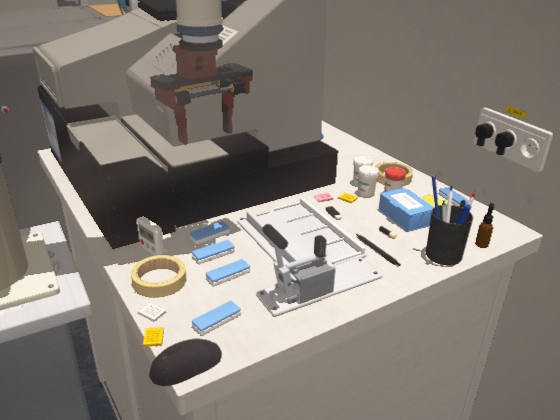

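View pics/t1.png

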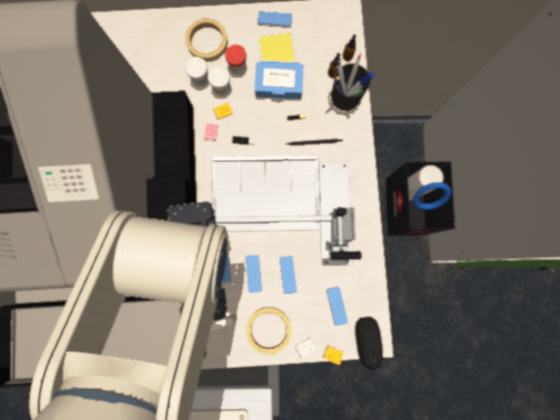

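Run:
```python
from h import *
im=grab("scene"); boxes(im,15,"scene")
o=readout.get_obs();R,_=cv2.Rodrigues(o['orientation']);
for s in(-50,-44,0,44,50): print(proj("scene",o['ee_pos']+R[:,1]*s).round(1))
save(im,"pics/sg.png",(140,60,280,270),3.5) if 0 else save(im,"pics/sg.png",(140,60,300,280),2.7)
```

```text
px [216. 315.] xy [ 322.7 -310.6] rect 324.6 -310.3 long axis deg 11.3 size 82.1 31.9
px [227. 270.] xy [ 392.9 -203.6] rect 394.2 -203.0 long axis deg 7.0 size 83.1 33.2
px [213. 249.] xy [ 395.8 -126.9] rect 397.2 -126.5 long axis deg 5.1 size 82.4 34.3
px [209. 230.] xy [417.1 -57.7] rect 418.0 -57.3 long axis deg 9.2 size 83.9 34.5
px [461. 207.] xy [ 970.5 -231.4] rect 973.0 -230.5 long axis deg 49.2 size 156.6 39.0
px [406. 209.] xy [ 850.7 -177. ] rect 854.3 -172.7 long axis deg 85.6 size 172.2 123.3
[[182.  142.1]]
[[184.9 141.4]]
[[205.4 136.4]]
[[225.  131.7]]
[[227.6 131.1]]
```

View pics/sg.png

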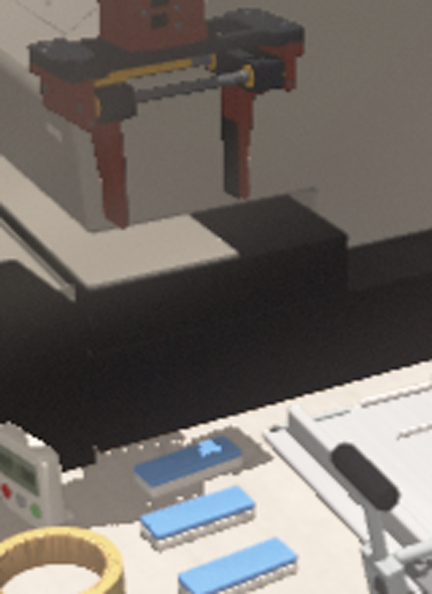

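Emit:
carry_out --rows '[[[0, -0.0017, 0.02], [0, 0, 0], 0], [[0, 0, 0.02], [0, 0, 0], 0], [[0, 0, 0.02], [0, 0, 0], 0], [[0, 0, 0.02], [0, 0, 0], 0], [[0, 0, 0.02], [0, 0, 0], 0], [[0, 0, 0.02], [0, 0, 0], 0], [[0, 0, 0.02], [0, 0, 0], 0], [[0, 0, 0.02], [0, 0, 0], 0], [[0, 0, 0.02], [0, 0, 0], 0], [[0, 0, 0.01], [0, 0, 0], 0], [[0, 0, 0], [0, 0, 0], 0]]'

```text
t: 4.18
ee_pos: [419.1, -53.1, 31.1]
orientation: [-2.063, -2.366, 0.003]
ft_force: [0.1, -1.1, 0.6]
width: 87.8
```

Run:
```python
from h import *
im=grab("scene"); state()
save(im,"pics/sg2.png",(140,140,290,280),5)
o=readout.get_obs();R,_=cv2.Rodrigues(o['orientation']);
for s in(-44,0,44): print(((proj("scene",o['ee_pos']+R[:,1]*s)-[140,140])*5).round(1))
```

```text
t 4.23 tcp [419.7 -53.2  32.1] theta 97.84 tilt [-0.0022  0.0003] F [0.2 0.3 0.4] w 88.0 q6 -0.29
[[251.  441.9]]
[[344.3 410.3]]
[[433.6 379.9]]
```

View pics/sg2.png

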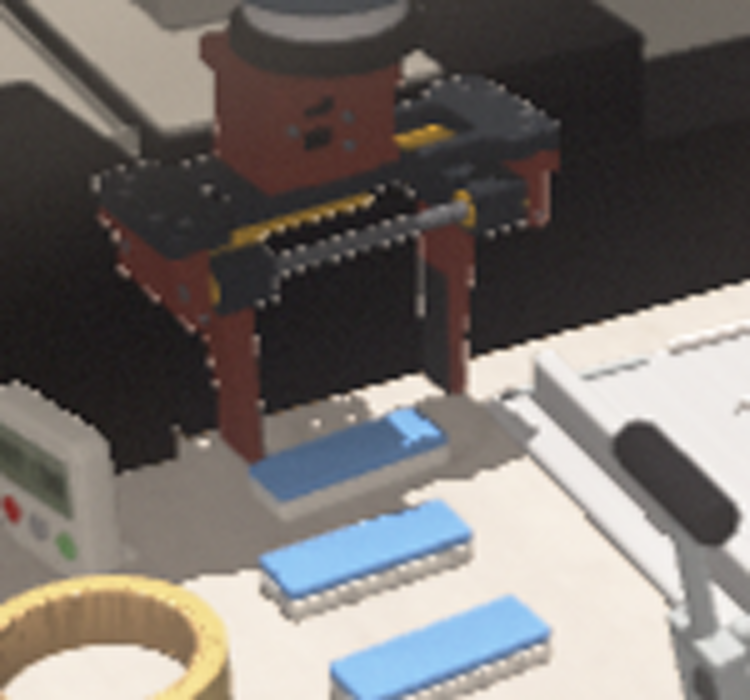

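Run:
```python
from h import *
o,R,th=state()
pp=lambda P:((proj("scene",P)-[140,140])*5).round(0)[0]
for s in(-44,44):
  for x in (-10,10): print("finger",s,x,pp(o['ee_pos']+R[:,1]*s+R[:,0]*x))
im=grab("scene"); 
hsv=cv2.cvtColor(im,cv2.COLOR_RGB2HSV); m=cv2.inRange(hsv,(98,80,50),(120,255,255)); 
n,l,st,c=cv2.connectedComponentsWithStats(m)
for i in range(1,n):
  if st[i,4]>50 and st[i,0]<260:
    cs,_=cv2.findContours((l==i).astype(np.uint8),cv2.RETR_EXTERNAL,cv2.CHAIN_APPROX_NONE)
    bx=cv2.boxPoints(cv2.minAreaRect(cs[0])); ap=cv2.approxPolyDP(cs[0],3,True)[:,0]
    print(st[i],((ap-[140,140])*5).tolist(), ray("scene",ap,15).round(1)[:,:2].tolist())
for C,a in(((421.1,-52.1),7.8),):
  for dx,dy in((41,15),(41,-15),(-41,-15),(-41,15)):
    a_=np.radians(a); print("box",dx,dy,pp(np.array([C[0]+np.cos(a_)*dx-np.sin(a_)*dy,C[1]+np.sin(a_)*dx+np.cos(a_)*dy,15.])))
```

```text
t 4.23 tcp [419.7 -53.2  32.1] theta 97.84 tilt [-0.0022  0.0003] F [0.2 0.3 0.4] w 88.0 q6 -0.29
finger -44 -10 [263. 452.]
finger -44 10 [239. 431.]
finger 44 -10 [446. 390.]
finger 44 10 [421. 370.]
[190 222  39  18 315] [[440, 435], [395, 410], [250, 470], [290, 495]] [[458.2, -63.9], [449.5, -36.3], [376.9, -53.2], [384.4, -78.6]]
[192 240  42  20 382] [[465, 530], [435, 500], [260, 560], [295, 595]] [[436.8, -134.9], [435.3, -109.2], [356.5, -117.1], [359.7, -145.8]]
[206 260  44  22 422] [[545, 630], [495, 600], [330, 670], [365, 705]] [[434.8, -211.0], [426.5, -184.4], [353.1, -196.8], [356.2, -222.3]]
[192 301  48  30 594] [[495, 840], [450, 805], [260, 910], [305, 950]] [[365.6, -312.0], [359.8, -288.1], [282.6, -307.7], [288.4, -332.3]]
box 41 15 [412. 400.]
box 41 -15 [449. 429.]
box -41 -15 [280. 489.]
box -41 15 [245. 457.]
```

Emit:
carry_out --rows '[[[0.0004, 0.0019, 0.004], [0, 0, 0], 0], [[0, 0, 0.004], [0, 0, 0], 0], [[0, 0, 0.003], [0, 0, 0], 0], [[0, 0, 0.003], [0, 0, 0], 0], [[0, 0, 0.003], [0, 0, 0], 0], [[0, 0, 0.002], [0, 0, 0], 0], [[0, 0, 0], [0, 0, 0], 0], [[0, 0, 0], [0, 0, 0], 0]]'

```text
t: 4.95
ee_pos: [422.0, -52.6, 13.6]
orientation: [-2.064, -2.368, 0.0]
ft_force: [-0.7, 0.6, 0.5]
width: 87.7
```

Emit:
carry_out --rows '[[[0, 0, 0.002], [0, 0, 0], 0], [[0, 0, 0.003], [0, 0, 0], 0], [[0, 0, 0.003], [0, 0, 0], 0], [[0, 0, 0], [0, 0, 0], 0], [[0, 0, 0], [0, 0, 0], 0.15], [[0, 0, 0], [0, 0, 0], 0.15], [[0, 0, 0], [0, 0, 0], 0.15], [[0, 0, 0], [0, 0, 0], 0.15], [[0, 0, 0], [0, 0, 0], 0.15]]'

```text
t: 5.7
ee_pos: [422.2, -52.6, 5.7]
orientation: [2.064, 2.369, 0.0]
ft_force: [-0.4, 0.4, -0.4]
width: 81.8
```

Emit:
carry_out --rows '[[[0, 0, 0], [0, 0, 0], 0.3], [[0, 0, -0.01], [0, 0, 0], 0.3], [[0, 0, -0.02], [0, 0, 0], 0.3], [[0, 0, -0.02], [0, 0, 0], 0.3], [[0, 0, -0.02], [0, 0, 0], 0.3], [[0, 0, 0], [0, 0, 0.063], 0.3], [[0, 0, 0], [0, 0, 0.0627], 0.3], [[0, 0, 0], [0, 0, 0], 0.3], [[0, 0, 0], [0, 0, 0], 0.3]]'

```text
t: 6.45
ee_pos: [422.2, -52.6, 76.2]
orientation: [2.206, 2.236, 0.0]
ft_force: [0.4, 0.4, -0.4]
width: 81.8
```

Run:
```python
from h import *
p=rk(-1,87); print(p); togo(*p,70,90.6)
for y in (29,-29,-87): print(rk(10,y))
```

```text
[594.48900961 -61.81524205]
t 6.45 tcp [422.2 -52.6  76.2] theta 90.78 tilt [ 0.0005 -0.0001] F [ 0.4  0.4 -0.4] w 81.8 q6 -0.17
turn z rad 0.0031  shift at present axes mm [-11.5 172.2   6.3]
  shift after turn [-11.  172.2   6.2]
[ 606.09576995 -119.69687225]
[ 606.70313343 -177.69369207]
[ 607.31049691 -235.69051189]
```

Emit:
carry_out --rows '[[[-0.0011, 0.017, 0], [0, 0, 0.003], 0.3], [[-0.0011, 0.017, 0], [0, 0, 0], 0.3], [[-0.0011, 0.017, 0], [0, 0, 0], 0.3], [[-0.0011, 0.017, 0], [0, 0, 0], 0.3], [[-0.0011, 0.017, 0], [0, 0, 0], 0.3], [[-0.0011, 0.017, 0], [0, 0, 0], 0.3], [[-0.0011, 0.017, 0], [0, 0, 0], 0.3], [[-0.0011, 0.017, 0], [0, 0, 0], 0.3], [[-0.0011, 0.017, 0], [0, 0, 0], 0.3], [[-0.0011, 0.017, 0], [0, 0, 0], 0.3], [[0, 0, 0], [0, 0, 0], 0.3]]'

```text
t: 7.37
ee_pos: [595.3, -62.3, 75.9]
orientation: [2.208, 2.232, 0.003]
ft_force: [0.1, 0.5, 0.4]
width: 81.5
```

Run:
```python
from h import *
p=rk(-3,87); togo(*p,40,90.6)
save(grab("scene"),"pics/s2.png",(180,120,420,300),3.3); im=grab("top"); save(im,"pics/t2.png",(180,130,380,290),4)
```

```text
t 7.37 tcp [595.3 -62.3  75.9] theta 90.61 tilt [ 0.0028 -0.0003] F [0.1 0.5 0.4] w 81.5 q6 -0.13
turn z rad 0.0002  shift at present axes mm [ 0.5 -2.9 35.9]
  shift after turn [ 0.5 -2.8 35.9]
```

View pics/s2.png

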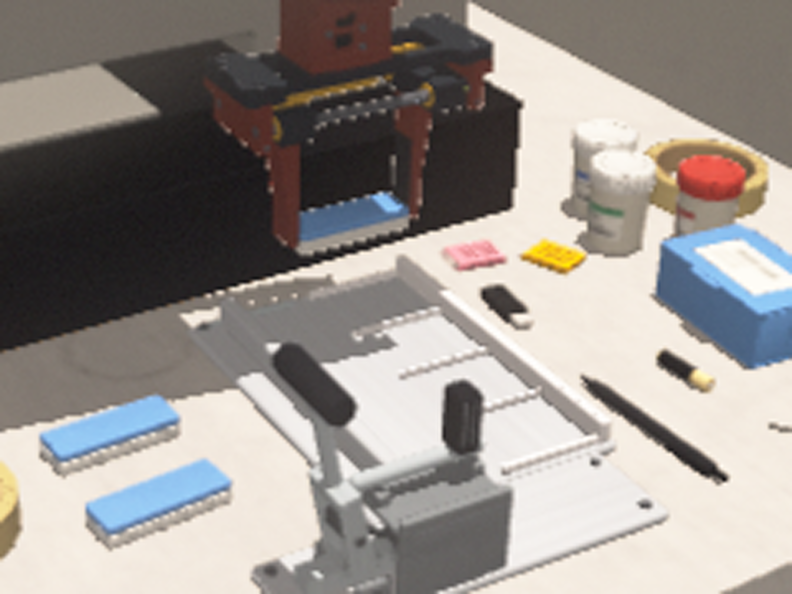

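View pics/t2.png

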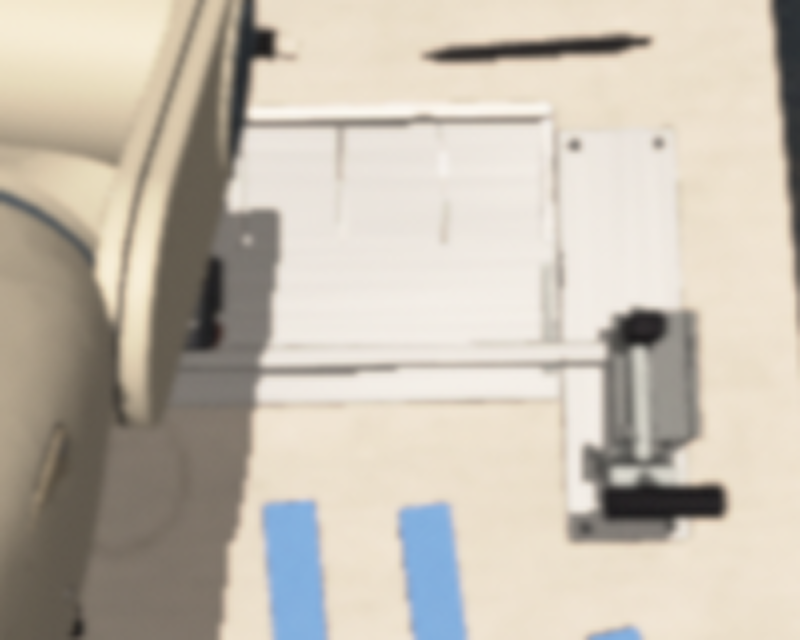

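Emit:
carry_out --rows '[[[0, -0.0015, 0.012], [0, 0, 0], 0.3], [[0, -0.001, 0.012], [0, 0, 0], 0.3], [[0, 0, 0.012], [0, 0, 0], 0.3], [[0, 0, 0.01], [0, 0, 0], 0.3], [[0, 0, 0], [0, 0, 0], 0.3], [[0, 0, 0], [0, 0, 0], 0.3]]'

```text
t: 7.97
ee_pos: [588.8, -62.0, 28.5]
orientation: [-2.21, -2.23, 0.002]
ft_force: [-0.3, -0.4, -0.7]
width: 81.6
```

Run:
```python
from h import *
p=rk(-3,87); togo(*p,14,90.6)
save(grab("scene"),"pics/s3.png",(180,120,420,300),3.3)
```

```text
t 7.97 tcp [588.8 -62.   28.5] theta 90.50 tilt [-0.0023  0.0003] F [-0.3 -0.4 -0.7] w 81.6 q6 -0.13
turn z rad -0.0017  shift at present axes mm [ 0.1  3.7 14.5]
  shift after turn [ 0.1  3.7 14.5]
```

View pics/s3.png

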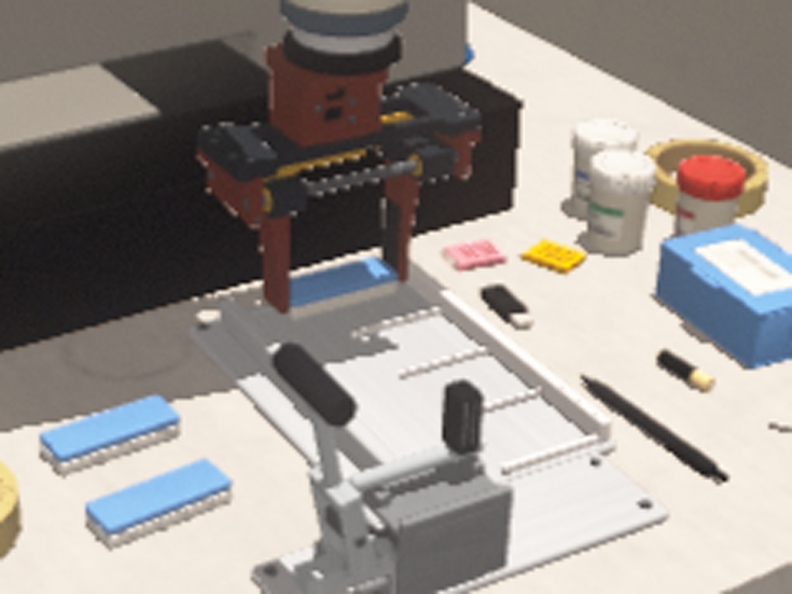

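Emit:
carry_out --rows '[[[0, 0, 0], [0, 0, 0], 0.3], [[0, 0, 0], [0, 0, 0], 0.3], [[0, 0, 0], [0, 0, 0], 0.3], [[0, 0, 0], [0, 0, 0], 0.3]]'

```text
t: 8.35
ee_pos: [590.1, -62.1, 30.2]
orientation: [2.211, 2.231, 0.001]
ft_force: [-0.2, 0.5, -1.0]
width: 81.7
```

Emit:
carry_out --rows '[[[0, 0.0025, 0.005], [0, 0, 0], 0.3], [[0, 0, 0.005], [0, 0, 0], 0.3], [[0, 0, 0.003], [0, 0, 0], 0.3], [[0, 0, 0.002], [0, 0, 0], 0.3], [[0, 0, 0], [0, 0, 0], 0.3], [[0, 0, 0], [0, 0, 0], 0.3], [[0, 0, 0], [0, 0, 0], 0.3]]'

```text
t: 8.93
ee_pos: [592.2, -62.1, 14.6]
orientation: [-2.212, -2.231, 0.0]
ft_force: [-0.1, 0.6, -0.7]
width: 81.6
```

Emit:
carry_out --rows '[[[0, 0, 0.001], [0, 0, 0], 0.3], [[0, 0, 0], [0, 0, 0], 0.3], [[0, 0, 0], [0, 0, 0], 0], [[0, 0, 0], [0, 0, 0], 0], [[0, 0, 0], [0, 0, 0], 0], [[0, 0, 0], [0, 0, 0], 0], [[0, 0, -0.003], [0, 0, 0], 0], [[0, 0, -0.006], [0, 0, 0], 0], [[0, 0, -0.01], [0, 0, 0], 0], [[0, 0, -0.02], [0, 0, 0], 0], [[0, 0, -0.03], [0, 0, 0], 0], [[0, 0, -0.02], [0, 0, 0], 0]]'

```text
t: 9.93
ee_pos: [592.9, -62.2, 105.4]
orientation: [2.211, 2.23, 0.002]
ft_force: [0.9, 0.1, -0.4]
width: 87.7
```

Emit:
carry_out --rows '[[[0, -0.01, -0.02], [0, 0, 0], 0], [[0, -0.02, -0.02], [0, 0, 0], 0], [[0, -0.025, -0.02], [0, 0, 0], 0], [[-0.005, -0.025, 0], [0, 0, 0], 0], [[-0.01, -0.025, 0], [0, 0, 0], 0], [[-0.01, -0.025, 0], [0, 0, 0], 0], [[-0.01, -0.025, 0], [0, 0, 0], 0], [[-0.01, -0.025, 0], [0, 0, 0], 0], [[-0.01, 0, 0], [0, 0, 0], 0], [[0, 0, 0], [0, 0, 0], 0]]'

```text
t: 10.77
ee_pos: [412.5, -119.8, 163.8]
orientation: [2.212, 2.228, 0.001]
ft_force: [0.5, -0.4, 0.1]
width: 87.7
```

Run:
```python
from h import *
state(); im=grab("top"); b=boxes(im);boxes(im,23)
save(im,"pics/t4.png",(180,130,380,290),4); s=grab("scene"); save(s,"pics/s4.png",(180,120,420,300),3.3); boxes(s,23,"scene")
```

```text
t 10.77 tcp [ 412.5 -119.8  163.8] theta 90.40 tilt [ 0.0018 -0.0008] F [ 0.5 -0.4  0.1] w 87.7 q6 -0.32
px [337. 306.] xy [ 327.1 -305. ] rect 327.3 -304.9 long axis deg 12.7 size 79.3 27.8
px [289. 276.] xy [ 388.6 -201.1] rect 397.6 -201.1 long axis deg -0.7 size 79.0 26.5
px [432. 195.] xy [ 569.7 -527.2] rect 569.8 -528.1 long axis deg -68.9 size 90.1 55.3
px [226. 187.] xy [593.5 -59.9] rect 593.5 -59.8 long axis deg 0.1 size 80.8 25.1
px [279.  79.] xy [ 848.9 -183.3] rect 849.1 -183.3 long axis deg 86.8 size 109.6 85.5
px [275.  18.] xy [1001.3 -175.2] rect 1001.2 -175.4 long axis deg 85.1 size 78.5 28.8
px [337. 306.] xy [ 327.8 -303.9] rect 327.9 -303.9 long axis deg 12.7 size 78.7 27.6
px [289. 276.] xy [ 388.8 -200.9] rect 397.7 -200.9 long axis deg -0.7 size 78.3 26.3
px [432. 195.] xy [ 568.4 -524.4] rect 568.6 -525.3 long axis deg -68.9 size 89.4 54.9
px [226. 187.] xy [592.  -60.8] rect 592.1 -60.7 long axis deg 0.1 size 80.2 24.9
px [279.  79.] xy [ 845.4 -183.2] rect 845.6 -183.2 long axis deg 86.8 size 108.7 84.9
px [275.  18.] xy [ 996.7 -175.2] rect 996.6 -175.3 long axis deg 85.1 size 77.9 28.6
px [216. 315.] xy [ 319.3 -319.3] rect 321.2 -319.0 long axis deg 11.3 size 81.0 31.5
px [227. 270.] xy [ 388.4 -213.4] rect 389.8 -212.6 long axis deg 7.0 size 82.0 33.8
px [213. 249.] xy [ 391.6 -138.3] rect 393.0 -138.1 long axis deg 6.0 size 81.4 33.7
px [283. 210.] xy [589.2 -66.4] rect 591.0 -66.2 long axis deg 0.7 size 84.4 33.8
px [461. 207.] xy [ 958.2 -241.2] rect 960.8 -240.3 long axis deg 49.2 size 154.4 38.5
px [406. 209.] xy [ 840.3 -187.3] rect 844.2 -182.8 long axis deg 86.6 size 168.8 122.3
```

View pics/s4.png

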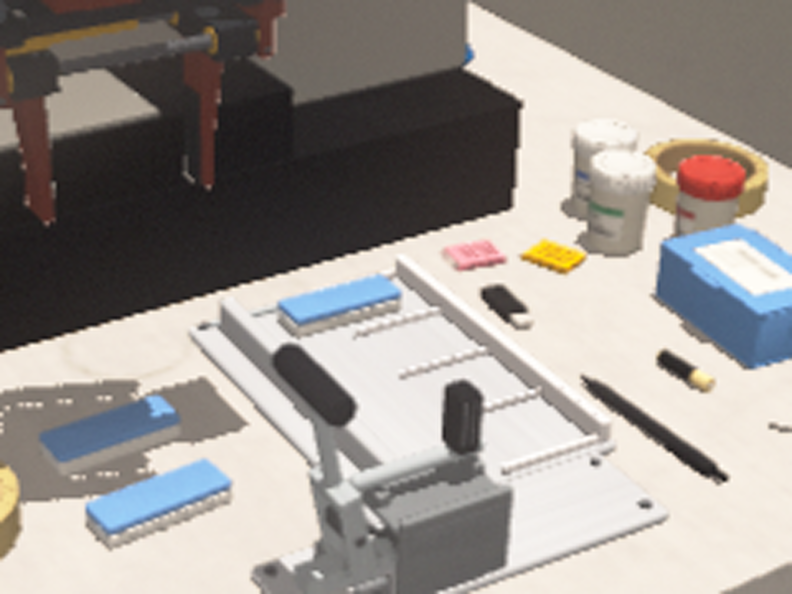

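View pics/t4.png

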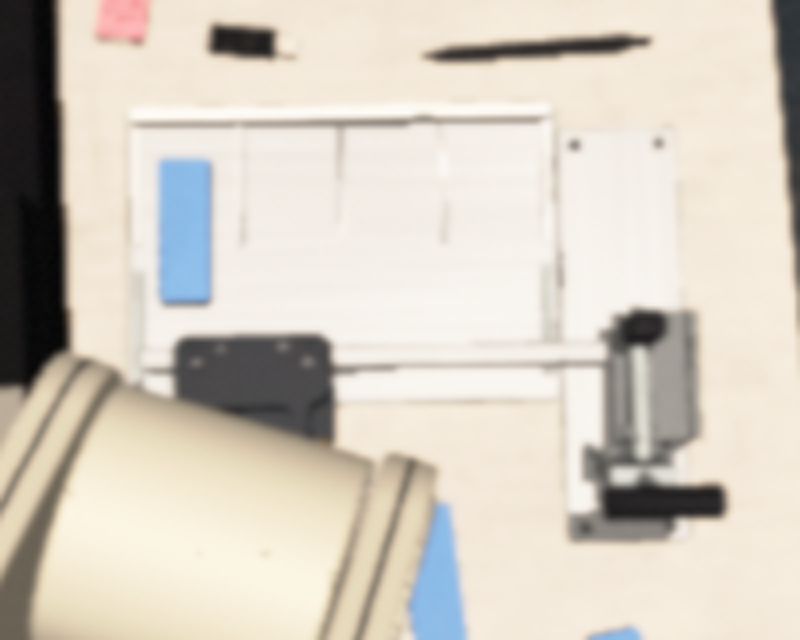

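Run:
```python
from h import *
togo(400.6,-122.3,35,94.8)
```

```text
t 10.87 tcp [ 414.  -119.1  163.6] theta 90.43 tilt [ 0.0024 -0.0006] F [ 1.5 -0.1 -0.1] w 87.8 q6 -0.32
turn z rad -0.0762  shift at present axes mm [ -3.  -13.8 128.5]
  shift after turn [ -2.1 -13.7 128.6]
```

Emit:
carry_out --rows '[[[0, 0, 0.01], [0, 0, -0.0762], 0], [[-0.002, -0.0135, 0.02], [0, 0, 0], 0], [[0, 0, 0.025], [0, 0, 0], 0], [[0, 0, 0.025], [0, 0, 0], 0], [[0, 0, 0.025], [0, 0, 0], 0], [[0, 0, 0.02], [0, 0, 0], 0], [[0, 0, 0], [0, 0, 0], 0], [[0, 0, 0], [0, 0, 0], 0], [[0, 0, 0], [0, 0, 0], 0], [[0, 0, 0], [0, 0, 0], 0]]'

```text
t: 11.7
ee_pos: [400.7, -121.9, 38.8]
orientation: [2.123, 2.313, 0.002]
ft_force: [-0.4, 0.1, 1.2]
width: 88.0
```

Run:
```python
from h import *
togo(400.6,-122.3,14,94.8)
o,R,th=state()
im=grab("scene"); save(im,"pics/s5.png",(160,160,280,280),5)
```

```text
t 11.70 tcp [ 400.7 -121.9   38.8] theta 94.89 tilt [ 0.0022 -0.0007] F [-0.4  0.1  1.2] w 88.0 q6 -0.41
turn z rad 0.0015  shift at present axes mm [-0.3 -0.2 24.8]
  shift after turn [-0.3 -0.2 24.8]
t 11.70 tcp [ 400.7 -121.9   38.8] theta 94.89 tilt [ 0.0022 -0.0007] F [-0.4  0.1  1.2] w 88.0 q6 -0.41
```

View pics/s5.png

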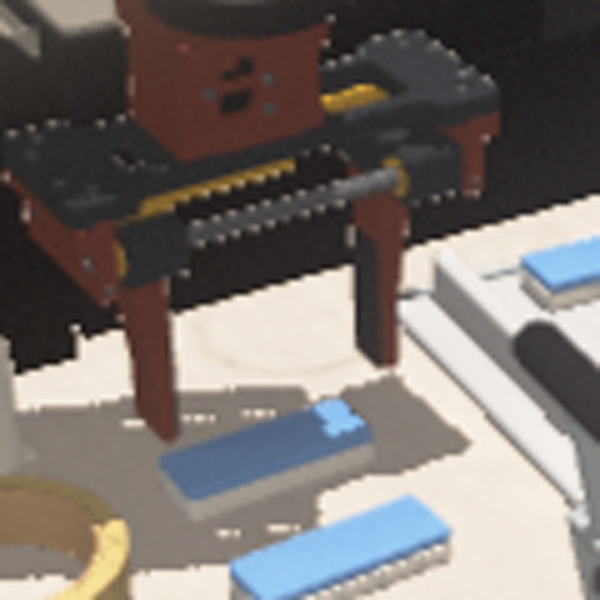

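Emit:
carry_out --rows '[[[0, 0, 0.006], [0, 0, 0], 0], [[0, 0, 0.006], [0, 0, 0], 0], [[0, 0, 0.004], [0, 0, 0], 0], [[0, 0, 0.003], [0, 0, 0], 0], [[0, 0, 0.003], [0, 0, 0], 0], [[0, 0, 0.003], [0, 0, 0], 0], [[0, 0, 0], [0, 0, 0], 0], [[0, 0, 0], [0, 0, 0], 0]]'

```text
t: 12.42
ee_pos: [399.2, -121.7, 12.4]
orientation: [-2.125, -2.313, 0.0]
ft_force: [0.1, 1.2, -0.8]
width: 87.9
```

Emit:
carry_out --rows '[[[0, 0, 0.003], [0, 0, 0], 0], [[0, 0, 0.003], [0, 0, 0], 0], [[0, 0, 0.001], [0, 0, 0], 0], [[0, 0, 0], [0, 0, 0], 0], [[0, 0, 0], [0, 0, 0], 0.3], [[0, 0, 0], [0, 0, 0], 0.3], [[0, 0, 0], [0, 0, 0], 0.3], [[0, 0, 0], [0, 0, 0], 0.3], [[0, 0, 0], [0, 0, 0], 0.3]]'

```text
t: 13.17
ee_pos: [399.5, -121.8, 5.7]
orientation: [2.125, 2.314, 0.0]
ft_force: [0.2, 0.6, -0.1]
width: 81.8
```

Emit:
carry_out --rows '[[[0, 0, -0.01], [0, 0, 0], 0.3], [[0, 0, -0.02], [0, 0, 0], 0.3], [[0, 0, -0.02], [0, 0, 0], 0.3], [[0, 0, -0.02], [0, 0, 0], 0.3], [[0, 0, 0], [0, 0, 0.037], 0.3], [[0, 0, 0], [0, 0, 0.037], 0.3]]'

```text
t: 13.67
ee_pos: [400.4, -122.1, 77.6]
orientation: [2.209, 2.23, 0.002]
ft_force: [0.2, -0.2, -1.0]
width: 81.9
```

Emit:
carry_out --rows '[[[0, 0.0194, 0], [0, 0, 0], 0.3], [[0, 0.0194, 0], [0, 0, 0], 0.3], [[0, 0.0194, 0], [0, 0, 0], 0.3], [[0, 0.0194, 0], [0, 0, 0], 0.3], [[0, 0.0194, 0], [0, 0, 0], 0.3], [[0, 0.0194, 0], [0, 0, 0], 0.3], [[0, 0.0194, 0], [0, 0, 0], 0.3], [[0, 0.0194, 0], [0, 0, 0], 0.3], [[0, 0.0194, 0], [0, 0, 0], 0.3], [[0, 0.019, 0], [0, 0, 0], 0.3], [[0, 0, 0], [0, 0, 0], 0.3], [[0, 0, 0], [0, 0, 0], 0.3]]'

```text
t: 14.67
ee_pos: [593.1, -119.5, 76.1]
orientation: [2.209, 2.234, 0.0]
ft_force: [-0.5, -0.4, 0.2]
width: 81.7
```

Emit:
carry_out --rows '[[[0, 0, 0.01], [0, 0, 0], 0.3], [[0, 0, 0.015], [0, 0, 0], 0.3], [[0, 0, 0.015], [0, 0, 0], 0.3], [[0, 0, 0.006], [0, 0, 0], 0.3], [[0, 0, 0], [0, 0, 0], 0.3], [[0, 0, 0], [0, 0, 0], 0.3], [[0, 0, 0], [0, 0, 0], 0.3], [[0, 0, 0], [0, 0, 0], 0.3]]'

```text
t: 15.33
ee_pos: [593.4, -119.8, 30.5]
orientation: [2.209, 2.233, 0.001]
ft_force: [0.4, -0.1, -0.5]
width: 81.9
```

Run:
```python
from h import *
p=rk(-3,29); togo(*p,13.7,90.6)
im=grab("scene"); save(im,"pics/s6.png",(180,120,420,300),3.3)
```

```text
t 15.33 tcp [ 593.4 -119.8   30.5] theta 90.62 tilt [ 0.0012 -0.0003] F [ 0.4 -0.1 -0.5] w 81.9 q6 -0.23
turn z rad 0.0003  shift at present axes mm [-0.  -0.4 16.8]
  shift after turn [-0.  -0.3 16.8]
```

View pics/s6.png

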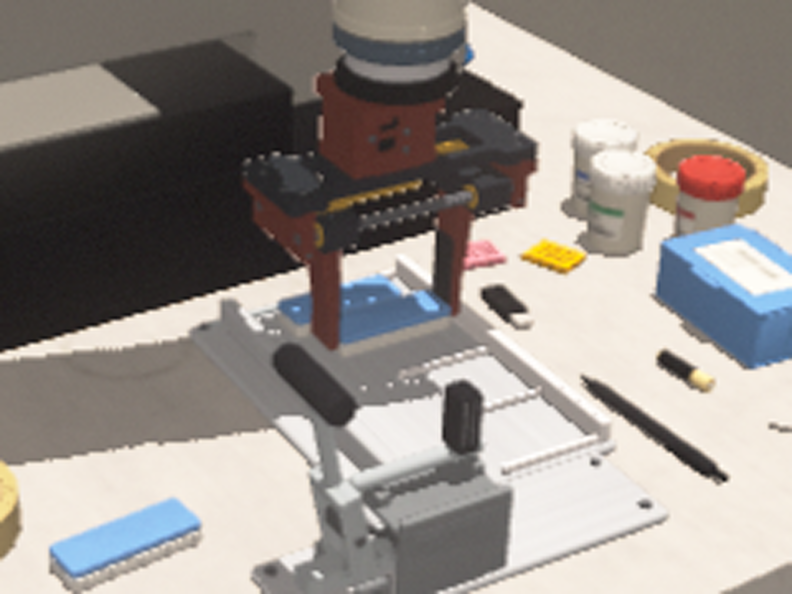

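Emit:
carry_out --rows '[[[0, 0, 0.006], [0, 0, 0], 0.3], [[0, 0, 0.005], [0, 0, 0], 0.3], [[0, 0, 0.003], [0, 0, 0], 0.3], [[0, 0, 0.0025], [0, 0, 0], 0.3], [[0, 0, 0], [0, 0, 0], 0.3], [[0, 0, 0], [0, 0, 0], 0.3], [[0, 0, 0], [0, 0, 0], 0], [[0, 0, 0], [0, 0, 0], 0], [[0, 0, 0], [0, 0, 0], 0], [[0, 0, 0], [0, 0, 0], 0], [[0, 0, 0], [0, 0, 0], 0]]'

```text
t: 16.3
ee_pos: [593.0, -119.7, 13.0]
orientation: [-2.209, -2.233, 0.0]
ft_force: [-0.2, -0.6, -0.7]
width: 87.5
```

Emit:
carry_out --rows '[[[0, 0, -0.004], [0, 0, 0], 0], [[0, 0, -0.008], [0, 0, 0], 0], [[0, 0, -0.02], [0, 0, 0], 0], [[0, 0, -0.03], [0, 0, 0], 0], [[0, 0, -0.03], [0, 0, 0], 0], [[0, 0, -0.03], [0, 0, 0], 0], [[0, 0, -0.03], [0, 0, 0], 0], [[0.03, 0, -0.01], [0, 0, 0], 0], [[0.03, 0, 0], [0, 0, 0], 0], [[0, 0, 0], [0, 0, 0], 0]]'

```text
t: 17.13
ee_pos: [592.8, -56.3, 177.4]
orientation: [2.206, 2.235, 0.004]
ft_force: [-0.7, -0.0, -0.4]
width: 87.6
```

Run:
```python
from h import *
state(); im=grab("top"); b=boxes(im)
save(im,"pics/t7.png",(180,130,400,380),3)
```

```text
t 17.13 tcp [592.8 -56.3 177.4] theta 90.73 tilt [0.0028 0.0009] F [-0.7 -0.  -0.4] w 87.6 q6 -0.13
px [337. 306.] xy [ 327.3 -305.1] rect 327.3 -305.0 long axis deg 12.0 size 79.5 28.0
px [300. 289.] xy [ 364.8 -224.1] rect 365.2 -224.1 long axis deg 6.4 size 79.0 28.1
px [432. 195.] xy [ 570.  -527.4] rect 570.2 -528.4 long axis deg -68.9 size 89.1 54.9
px [228. 187.] xy [600.  -65.2] rect 594.6 -63.2 long axis deg 0.1 size 78.5 18.2
px [251. 187.] xy [ 593.7 -118.5] rect 595.2 -118.8 long axis deg -0.1 size 80.8 29.5
px [279.  79.] xy [ 848.9 -183.4] rect 849.1 -183.4 long axis deg 86.8 size 110.2 85.5
px [275.  18.] xy [1001.3 -175.2] rect 1001.2 -175.4 long axis deg 85.1 size 78.5 28.8
```

View pics/t7.png

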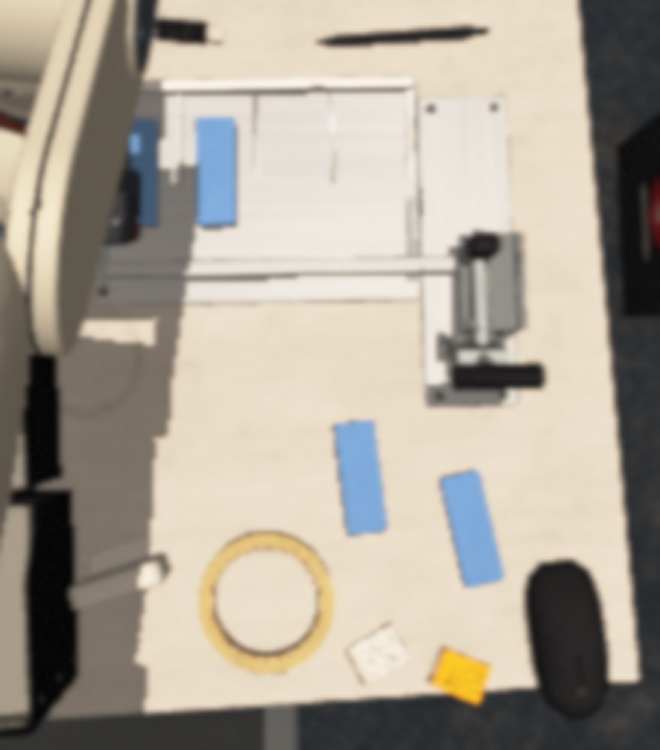

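Emit:
carry_out --rows '[[[-0.0138, -0.0191, 0], [0, 0, 0], 0], [[-0.0138, -0.0191, 0], [0, 0, 0], 0], [[-0.0138, -0.0191, 0], [0, 0, 0], 0], [[-0.0138, -0.0191, 0], [0, 0, 0], 0], [[-0.0138, -0.0191, 0], [0, 0, 0], 0], [[-0.0138, -0.0191, 0], [0, 0, 0], 0], [[-0.0138, -0.0191, 0], [0, 0, 0], 0], [[-0.0138, -0.0191, 0], [0, 0, 0], 0], [[-0.0138, -0.0191, 0], [0, 0, 0], 0], [[-0.0138, -0.0191, 0], [0, 0, 0], 0], [[-0.0138, -0.0191, 0], [0, 0, 0], 0], [[-0.0138, -0.0191, 0], [0, 0, 0], 0]]'

```text
t: 18.18
ee_pos: [363.6, -228.9, 175.3]
orientation: [-2.209, -2.233, 0.001]
ft_force: [0.2, -0.3, -0.3]
width: 88.1
```

Emit:
carry_out --rows '[[[0, 0, 0.01], [0, 0, -0.05], 0], [[0, 0, 0.02], [0, 0, -0.05], 0], [[0, 0, 0.03], [0, 0, 0], 0], [[0, 0, 0.03], [0, 0, 0], 0], [[0, 0, 0.03], [0, 0, 0], 0], [[0, 0, 0.02], [0, 0, 0], 0], [[0, 0, 0], [0, 0, 0], 0], [[0, 0, 0], [0, 0, 0], 0], [[0, 0, 0], [0, 0, 0], 0]]'

```text
t: 18.93
ee_pos: [365.3, -228.4, 36.0]
orientation: [2.095, 2.34, 0.0]
ft_force: [-0.3, -0.7, 0.4]
width: 87.8
```

Run:
```python
from h import *
togo(365.5,-224.5,14,96.5)
im=grab("scene"); save(im,"pics/s8.png",(160,190,280,310),5)
```

```text
t 18.93 tcp [ 365.3 -228.4   36. ] theta 96.34 tilt [ 0.0006 -0.0005] F [-0.3 -0.7  0.4] w 87.8 q6 -0.70
turn z rad -0.0028  shift at present axes mm [ 3.9  0.6 22. ]
  shift after turn [ 3.9  0.6 22. ]
```

View pics/s8.png

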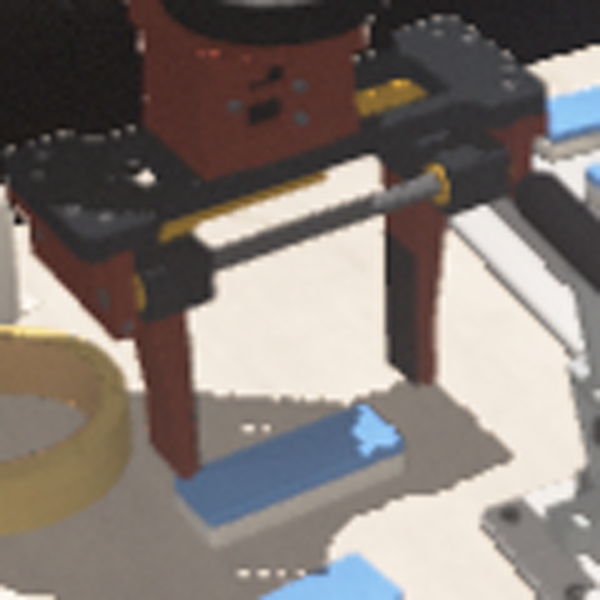

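Emit:
carry_out --rows '[[[0.0039, 0.0006, 0.004], [0, 0, 0], 0], [[0, 0, 0.005], [0, 0, 0], 0], [[0, 0, 0.004], [0, 0, 0], 0], [[0, 0, 0.003], [0, 0, 0], 0], [[0, 0, 0.003], [0, 0, 0], 0], [[0, 0, 0.003], [0, 0, 0], 0], [[0, 0, 0], [0, 0, 0], 0], [[0, 0, 0], [0, 0, 0], 0]]'

```text
t: 19.65
ee_pos: [365.0, -223.7, 12.9]
orientation: [-2.094, -2.341, 0.0]
ft_force: [0.0, -1.0, 0.3]
width: 88.3
```

Emit:
carry_out --rows '[[[0, 0, 0.003], [0, 0, 0], 0], [[0, 0, 0.003], [0, 0, 0], 0], [[0, 0, 0.001], [0, 0, 0], 0], [[0, 0, 0], [0, 0, 0], 0], [[0, 0, 0], [0, 0, 0], 0.3], [[0, 0, 0], [0, 0, 0], 0.3], [[0, 0, 0], [0, 0, 0], 0.3], [[0, 0, 0], [0, 0, 0], 0.3], [[0, 0, 0], [0, 0, 0], 0.3]]'

```text
t: 20.4
ee_pos: [365.2, -223.9, 6.3]
orientation: [2.095, 2.341, 0.0]
ft_force: [0.6, -0.3, -0.7]
width: 81.7
```

Emit:
carry_out --rows '[[[0, 0, -0.01], [0, 0, 0], 0.3], [[0, 0, -0.02], [0, 0, 0], 0.3], [[0, 0, -0.02], [0, 0, 0], 0.3], [[0, 0, -0.03], [0, 0, 0], 0.3], [[0, 0, -0.02], [0, 0, 0], 0.3], [[0, 0, 0], [0, 0, 0.05], 0.3], [[0, 0, 0], [0, 0, 0.05], 0.3], [[0, 0, 0], [0, 0, 0], 0.3]]'

```text
t: 21.07
ee_pos: [365.4, -224.0, 107.4]
orientation: [2.21, 2.23, 0.001]
ft_force: [-0.0, 0.1, -0.8]
width: 81.6
```

Run:
```python
from h import *
p=rk(-3,-29); togo(*p,106,90.6)
```

```text
t 21.07 tcp [ 365.4 -224.   107.4] theta 90.52 tilt [ 0.0015 -0.001 ] F [-0.   0.1 -0.8] w 81.6 q6 -0.59
turn z rad -0.0014  shift at present axes mm [ 44.1 228.7   1.7]
  shift after turn [ 43.8 228.8   1.4]
```

Emit:
carry_out --rows '[[[0.02, 0, 0], [0, 0, 0], 0.3], [[0.024, 0.008, 0], [0, 0, 0], 0.3], [[0, 0.022, 0], [0, 0, 0], 0.3], [[0, 0.022, 0], [0, 0, 0], 0.3], [[0, 0.022, 0], [0, 0, 0], 0.3], [[0, 0.022, 0], [0, 0, 0], 0.3], [[0, 0.022, 0], [0, 0, 0], 0.3], [[0, 0.022, 0], [0, 0, 0], 0.3], [[0, 0.022, 0], [0, 0, 0], 0.3], [[0, 0.022, 0], [0, 0, 0], 0.3], [[0, 0.022, 0], [0, 0, 0], 0.3], [[0, 0.0225, 0], [0, 0, 0], 0.3]]'

```text
t: 22.07
ee_pos: [593.7, -177.1, 106.1]
orientation: [-2.207, -2.235, 0.001]
ft_force: [0.8, 0.1, 0.0]
width: 81.8
```

Emit:
carry_out --rows '[[[0, 0, 0.015], [0, 0, 0], 0.3], [[0, 0, 0.02], [0, 0, 0], 0.3], [[0, 0, 0.02], [0, 0, 0], 0.3], [[0, 0, 0.02], [0, 0, 0], 0.3], [[0, 0, 0], [0, 0, 0], 0.3], [[0, 0, 0], [0, 0, 0], 0.3], [[0, 0, 0], [0, 0, 0], 0.3]]'

```text
t: 22.65
ee_pos: [593.5, -177.5, 32.0]
orientation: [2.208, 2.234, 0.0]
ft_force: [0.0, 1.0, -0.2]
width: 81.4
```

Run:
```python
from h import *
p=rk(-3,-29); togo(*p,14,90.6)
im=grab("scene"); save(im,"pics/s9.png",(180,120,420,300),3.3)
```

```text
t 22.65 tcp [ 593.5 -177.5   32. ] theta 90.66 tilt [ 0.0005 -0.0001] F [ 0.   1.  -0.2] w 81.4 q6 -0.32
turn z rad 0.001  shift at present axes mm [-0.4  0.2 18. ]
  shift after turn [-0.4  0.2 18. ]
```

View pics/s9.png

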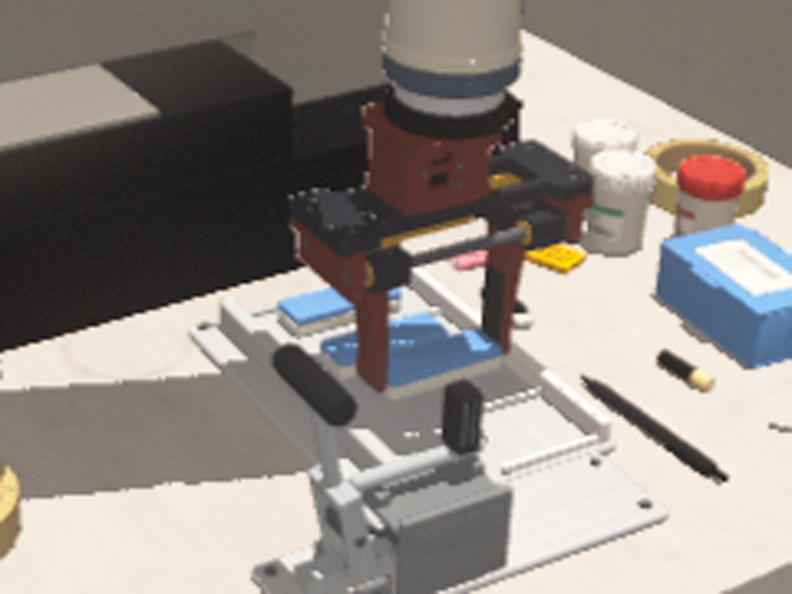

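Emit:
carry_out --rows '[[[0, 0, 0.006], [0, 0, 0], 0.3], [[0, 0, 0.006], [0, 0, 0], 0.3], [[0, 0, 0.003], [0, 0, 0], 0.3], [[0, 0, 0.003], [0, 0, 0], 0.3], [[0, 0, 0], [0, 0, 0], 0.3], [[0, 0, 0], [0, 0, 0], 0.3], [[0, 0, 0], [0, 0, 0], 0], [[0, 0, 0], [0, 0, 0], 0], [[0, 0, 0], [0, 0, 0], 0], [[0, 0, 0], [0, 0, 0], 0], [[0, 0, 0], [0, 0, 0], 0]]'

```text
t: 23.62
ee_pos: [593.1, -177.3, 13.0]
orientation: [-2.209, -2.233, 0.0]
ft_force: [0.2, 0.2, 0.4]
width: 87.9
```

Emit:
carry_out --rows '[[[0, 0, -0.004], [0, 0, 0], 0], [[0, 0, -0.008], [0, 0, 0], 0], [[0, 0, -0.02], [0, 0, 0], 0], [[0, 0, -0.03], [0, 0, 0], 0], [[0, 0, -0.04], [0, 0, 0], 0], [[0, 0, -0.04], [0, 0, 0], 0], [[0, 0, -0.04], [0, 0, 0], 0], [[0, 0, -0.01], [0, 0, 0], 0], [[0, 0, 0], [0, 0, 0.12], 0], [[0, 0, 0], [0, 0, 0.12], 0], [[0, 0, 0], [0, 0, 0.12], 0], [[0, 0, 0], [0, 0, 0.12], 0]]'

```text
t: 24.62
ee_pos: [593.0, -177.3, 205.7]
orientation: [2.681, 1.636, 0.001]
ft_force: [0.1, -0.2, 0.0]
width: 88.0
```

Run:
```python
from h import *
im=grab("top"); b=boxes(im); togo(327.5,-305.1,180,12.1); o=readout.get_obs(); print(o['qpos'])
save(im,"pics/t10.png",(180,130,400,380),3)
```

```text
px [337. 306.] xy [ 327.1 -305. ] rect 327.3 -304.9 long axis deg 12.7 size 79.3 27.8
px [432. 196.] xy [ 569.8 -527.3] rect 570.2 -528.4 long axis deg -68.9 size 89.1 54.9
px [282.  67.] xy [ 879.7 -195.8] rect 883.0 -188.7 long axis deg 72.1 size 113.3 36.1
px [275.  18.] xy [1001.4 -175.3] rect 1001.2 -175.4 long axis deg 85.1 size 78.5 28.8
t 24.67 tcp [ 593.  -177.3  205.5] theta 62.37 tilt [ 0.0002 -0.    ] F [ 0.5 -0.4 -0.6] w 87.9 q6 0.17
turn z rad 0.8774  shift at present axes mm [-236.4 -175.9   25.5]
  shift after turn [-286.4   69.4   25.5]
[-3.09721356e-01  4.33413702e-01  1.65758175e+00  5.38017905e-05
  1.05036965e+00  1.72476728e-01]
```

View pics/t10.png

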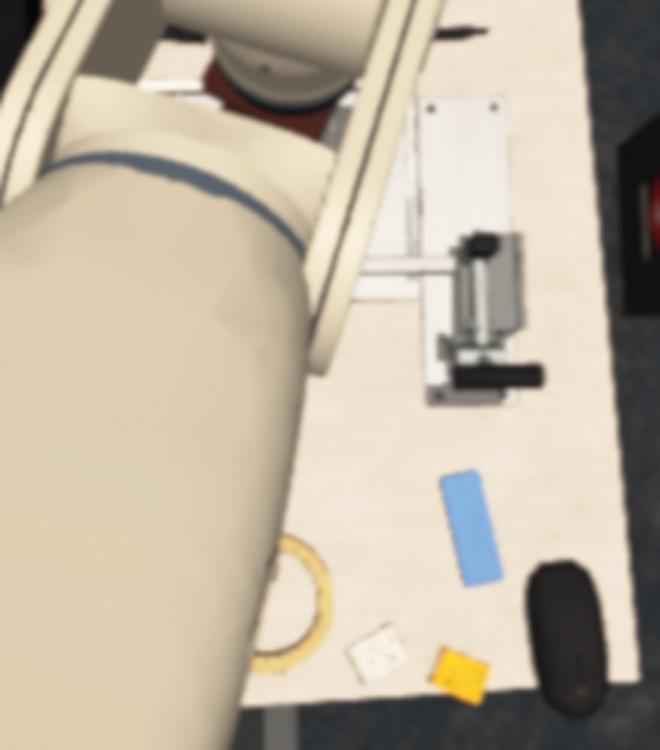

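Emit:
carry_out --rows '[[[0, 0, 0], [0, 0, 0.11], 0.4], [[0, 0, 0], [0, 0, 0.11], 0.4], [[0, 0, 0], [0, 0, 0.11], 0.4], [[0, 0, 0], [0, 0, 0.11], 0.4], [[0, 0, 0], [0, 0, 0.11], 0.4], [[0, 0, 0], [0, 0, 0.11], 0.4], [[0, 0, 0], [0, 0, 0.11], 0.4], [[0, 0, 0], [0, 0, 0.107], 0.4], [[0, 0, 0], [0, 0, 0], 0.4]]'

```text
t: 25.42
ee_pos: [593.0, -177.3, 205.2]
orientation: [-3.122, -0.35, 0.0]
ft_force: [-0.6, 0.9, -0.2]
width: 52.6
```

Emit:
carry_out --rows '[[[-0.0239, 0.0058, 0], [0, 0, 0], 0.4], [[-0.0239, 0.0058, 0], [0, 0, 0], 0.4], [[-0.0239, 0.0058, 0], [0, 0, 0], 0.4], [[-0.0239, 0.0058, 0], [0, 0, 0], 0.4], [[-0.0239, 0.0058, 0], [0, 0, 0], 0.4], [[-0.0239, 0.0058, 0], [0, 0, 0], 0.4], [[-0.0239, 0.0058, 0], [0, 0, 0], 0.4], [[-0.0239, 0.0058, 0], [0, 0, 0], 0.4], [[-0.0239, 0.0058, 0], [0, 0, 0], 0.4], [[-0.0239, 0.0058, 0], [0, 0, 0], 0.4], [[-0.0239, 0.0058, 0], [0, 0, 0], 0.4], [[-0.0239, 0.0058, 0], [0, 0, 0], 0.4]]'

```text
t: 26.42
ee_pos: [327.9, -309.4, 205.4]
orientation: [3.12, 0.362, 0.0]
ft_force: [-0.9, -0.1, 0.4]
width: 52.7
```

Run:
```python
from h import *
togo(327.5,-305.1,6,12.1); im=grab("top"); save(im,"pics/t11.png",(180,130,400,380),3); boxes(im); s=grab("scene");save(s,"pics/s11.png"); boxes(s,15,"scene")
```

```text
t 26.42 tcp [ 327.9 -309.4  205.4] theta 13.22 tilt [ 0.0002 -0.0002] F [-0.9 -0.1  0.4] w 52.7 q6 0.56
turn z rad 0.0195  shift at present axes mm [  0.5  -4.3 199.4]
  shift after turn [  0.5  -4.3 199.4]
px [335. 297.] xy [ 347.8 -301.3] rect 346.1 -302.0 long axis deg 14.8 size 41.2 29.1
px [432. 195.] xy [ 569.7 -527.3] rect 569.8 -528.1 long axis deg -68.9 size 90.1 55.3
px [252. 187.] xy [ 593.6 -119. ] rect 594.0 -119.9 long axis deg -0.1 size 78.5 27.2
px [226. 187.] xy [593.5 -59.9] rect 593.5 -59.8 long axis deg 0.1 size 80.8 25.1
px [278. 186.] xy [ 596.2 -177.7] rect 595.7 -176.7 long axis deg -0.6 size 78.4 27.4
px [279.  79.] xy [ 848.9 -183.2] rect 849.1 -183.3 long axis deg 86.8 size 109.7 85.5
px [275.  18.] xy [1001.4 -175.3] rect 1001.2 -175.4 long axis deg 85.1 size 78.5 28.8
px [216. 315.] xy [ 322.4 -310.8] rect 324.6 -310.3 long axis deg 11.3 size 82.1 32.0
px [311. 235.] xy [ 596.  -172.2] rect 597.7 -172.2 long axis deg 1.0 size 85.5 33.8
px [296. 222.] xy [ 596.7 -113.2] rect 597.7 -113.0 long axis deg 0.9 size 86.1 34.1
px [283. 210.] xy [596.1 -54.3] rect 598.1 -54.1 long axis deg 0.7 size 85.5 34.2
px [461. 207.] xy [ 970.3 -231.7] rect 973.0 -230.5 long axis deg 49.2 size 156.6 39.0
px [406. 209.] xy [ 850.8 -176.9] rect 854.3 -172.7 long axis deg 85.6 size 172.2 123.3
```

View pics/s11.png

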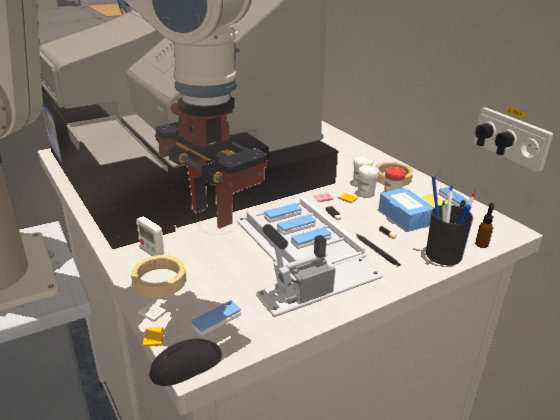

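Emit:
carry_out --rows '[[[0.0005, -0.0043, 0.01], [0, 0, 0.0195], 0.4], [[0, 0, 0.03], [0, 0, 0], 0.4], [[0, 0, 0.03], [0, 0, 0], 0.4], [[0, 0, 0.03], [0, 0, 0], 0.4], [[0, 0, 0.03], [0, 0, 0], 0.4], [[0, 0, 0.03], [0, 0, 0], 0.4], [[0, 0, 0.015], [0, 0, 0], 0.4], [[0, 0, 0], [0, 0, 0], 0.4], [[0, 0, 0], [0, 0, 0], 0.4], [[0, 0, 0], [0, 0, 0], 0.4]]'

```text
t: 27.35
ee_pos: [329.5, -305.1, 31.0]
orientation: [3.124, 0.325, 0.001]
ft_force: [-0.2, -0.5, 0.5]
width: 52.6
```

Emit:
carry_out --rows '[[[0, 0, 0.006], [0, 0, 0], 0.4], [[0, 0, 0.006], [0, 0, 0], 0.4], [[0, 0, 0.005], [0, 0, 0], 0.4], [[0, 0, 0.004], [0, 0, 0], 0.4], [[0, 0, 0.003], [0, 0, 0], 0.4], [[0, 0, 0], [0, 0, 0], 0.4], [[0, 0, 0], [0, 0, 0], 0.4], [[0, 0, 0], [0, 0, 0], 0.8], [[0, 0, 0], [0, 0, 0], 0.8], [[0, 0, 0], [0, 0, 0], 0.8], [[0, 0, 0], [0, 0, 0], 0.8], [[0, 0, 0], [0, 0, 0], 0.8]]'

```text
t: 28.35
ee_pos: [328.7, -304.9, 6.3]
orientation: [3.125, 0.322, 0.0]
ft_force: [-0.2, -0.6, 0.1]
width: 30.0
```

Emit:
carry_out --rows '[[[0, 0, -0.01], [0, 0, 0], 0.8], [[0, 0, -0.015], [0, 0, 0], 0.8], [[0.013, -0.018, 0], [0, 0, 0], 0.8], [[0.013, -0.018, 0], [0, 0, 0], 0.8], [[0.013, -0.018, 0], [0, 0, 0], 0.8], [[0.013, -0.018, 0], [0, 0, 0], 0.8], [[0, 0, 0], [0, 0, 0.098], 0.8], [[0, 0, 0], [0, 0, 0.098], 0.8], [[0, 0, 0.012], [0, 0, 0], 0.8], [[0, 0, 0.008], [0, 0, 0], 0.8], [[0, 0, 0], [0, 0, 0], 0.8], [[0, 0, 0], [0, 0, 0], 0.8]]'

```text
t: 29.35
ee_pos: [364.5, -223.5, 11.1]
orientation: [-3.141, -0.015, 0.002]
ft_force: [0.3, 0.6, -1.0]
width: 29.8
```

Emit:
carry_out --rows '[[[0, 0, 0.0025], [0, 0, 0], 0.8], [[0, 0, 0.002], [0, 0, 0], 0.8], [[0, 0, 0], [0, 0, 0], 0.8], [[0, 0, 0], [0, 0, 0], 0.8], [[0, 0, 0], [0, 0, 0], 0.4], [[0, 0, 0], [0, 0, 0], 0.4], [[0, 0, 0], [0, 0, 0], 0.4], [[0, 0, 0], [0, 0, 0], 0.4], [[0, 0, -0.004], [0, 0, 0], 0.4], [[0, 0, -0.01], [0, 0, 0], 0.4], [[0, 0, -0.03], [0, 0, 0], 0.4], [[0, 0, -0.03], [0, 0, 0], 0.4]]'

```text
t: 30.35
ee_pos: [363.9, -223.1, 81.4]
orientation: [-3.14, -0.014, 0.004]
ft_force: [0.7, 0.3, 0.1]
width: 52.6
```

Emit:
carry_out --rows '[[[0, 0, -0.03], [0, 0, -0.1], 0], [[0, 0, -0.03], [0, 0, -0.12], 0], [[0, 0, 0], [0, 0, -0.12], 0], [[0, 0, 0], [0, 0, -0.12], 0], [[0, 0, 0], [0, 0, -0.12], 0], [[0, 0, 0], [0, 0, -0.12], 0], [[0, 0, 0], [0, 0, -0.12], 0], [[0, 0, 0], [0, 0, -0.12], 0], [[0, 0, 0], [0, 0, -0.12], 0], [[0, 0, 0], [0, 0, -0.12], 0], [[0, 0, 0], [0, 0, -0.12], 0], [[0, 0, 0], [0, 0, -0.12], 0]]'

```text
t: 31.35
ee_pos: [364.7, -223.6, 141.5]
orientation: [2.366, 2.065, 0.0]
ft_force: [0.3, -0.5, 0.5]
width: 88.0
```

Emit:
carry_out --rows '[[[0.03, 0, 0], [0, 0, -0.12], 0], [[0.03, 0, 0], [0, 0, -0.03], 0], [[0.03, 0, 0], [0, 0, 0], 0], [[0.03, 0, 0], [0, 0, 0], 0], [[0, 0, 0], [0, 0, 0], 0], [[0, 0, 0], [0, 0, 0], 0]]'

```text
t: 31.85
ee_pos: [369.2, -102.9, 141.4]
orientation: [2.208, 2.234, 0.0]
ft_force: [0.3, -0.5, -0.6]
width: 87.7
```

Run:
```python
from h import *
im=grab("top"); b=boxes(im); togo(364.5,-223.5,35,90.6); save(im,"pics/t12.png",(180,130,400,380),3)
```

```text
px [299. 290.] xy [ 363.5 -222.9] rect 363.5 -222.7 long axis deg -0.9 size 76.2 26.5
px [432. 195.] xy [ 569.7 -527.2] rect 569.8 -528.1 long axis deg -68.9 size 90.1 55.3
px [226. 187.] xy [593.5 -59.9] rect 593.5 -59.8 long axis deg 0.1 size 80.8 25.1
px [278. 186.] xy [ 596.2 -177.8] rect 595.7 -176.7 long axis deg -0.6 size 78.4 27.4
px [252. 187.] xy [ 593.8 -119. ] rect 595.1 -119.9 long axis deg -0.1 size 80.7 27.2
px [279.  79.] xy [ 848.9 -183.3] rect 849.1 -183.3 long axis deg 86.8 size 109.6 85.5
px [275.  18.] xy [1001.3 -175.3] rect 1001.2 -175.4 long axis deg 85.1 size 78.5 28.8
t 31.90 tcp [ 369.5 -103.8  141.4] theta 90.59 tilt [ 0.0011 -0.0005] F [ 0.1 -0.9  1. ] w 88.2 q6 -0.31
turn z rad -0.0002  shift at present axes mm [-119.5   -6.4  106.4]
  shift after turn [-119.6   -6.3  106.4]
```

View pics/t12.png

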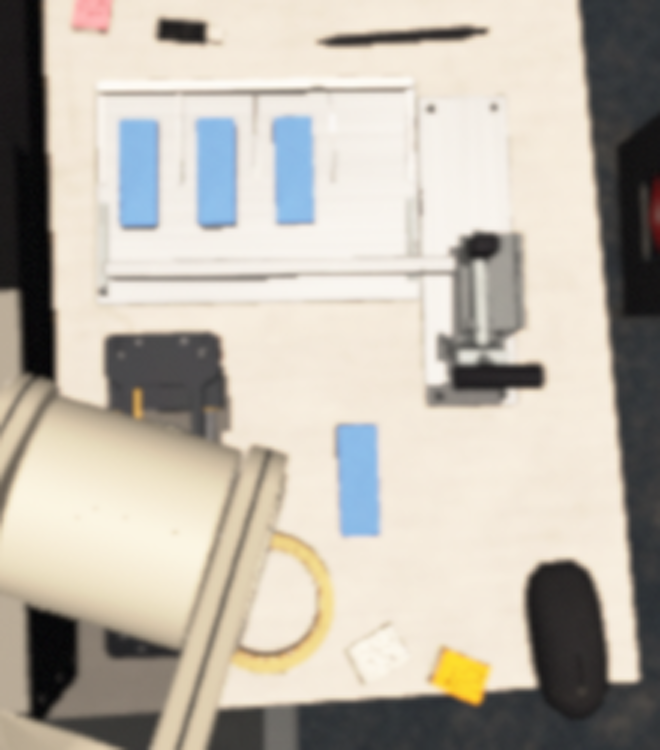

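Emit:
carry_out --rows '[[[-0.02, -0.006, 0], [0, 0, 0], 0], [[-0.025, 0, 0], [0, 0, 0], 0], [[-0.025, 0, 0], [0, 0, 0], 0], [[-0.025, 0, 0], [0, 0, 0], 0], [[-0.0245, 0, 0], [0, 0, 0], 0], [[0, 0, 0.02], [0, 0, 0], 0], [[0, 0, 0.03], [0, 0, 0], 0], [[0, 0, 0.03], [0, 0, 0], 0], [[0, 0, 0.025], [0, 0, 0], 0], [[0, 0, 0], [0, 0, 0], 0], [[0, 0, 0], [0, 0, 0], 0], [[0, 0, 0], [0, 0, 0], 0]]'

```text
t: 32.9
ee_pos: [364.6, -224.5, 36.6]
orientation: [2.213, 2.229, 0.0]
ft_force: [0.5, -0.2, 0.2]
width: 87.7
```

Run:
```python
from h import *
togo(364,-223.4,14,90.4)
im=grab("scene"); save(im,"pics/s13.png",(160,190,280,310),5)
```

```text
t 32.90 tcp [ 364.6 -224.5   36.6] theta 90.42 tilt [ 0.0008 -0.0005] F [ 0.5 -0.2  0.2] w 87.7 q6 -0.59
turn z rad 0.0004  shift at present axes mm [ 1.1 -0.6 22.6]
  shift after turn [ 1.1 -0.6 22.6]
```

View pics/s13.png

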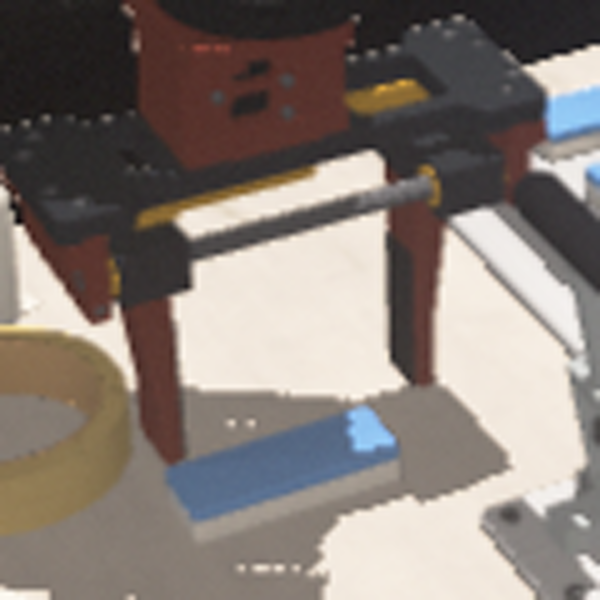

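Emit:
carry_out --rows '[[[0.001, -0.0006, 0.004], [0, 0, 0], 0], [[0, 0, 0.005], [0, 0, 0], 0], [[0, 0, 0.004], [0, 0, 0], 0], [[0, 0, 0.003], [0, 0, 0], 0], [[0, 0, 0.003], [0, 0, 0], 0], [[0, 0, 0.003], [0, 0, 0], 0], [[0, 0, 0], [0, 0, 0], 0], [[0, 0, 0], [0, 0, 0], 0]]'

```text
t: 33.62
ee_pos: [363.5, -222.4, 13.4]
orientation: [-2.212, -2.23, 0.0]
ft_force: [-0.6, -0.2, 1.1]
width: 88.0
```

Emit:
carry_out --rows '[[[0, 0, 0.003], [0, 0, 0], 0], [[0, 0, 0.003], [0, 0, 0], 0], [[0, 0, 0.001], [0, 0, 0], 0], [[0, 0, 0], [0, 0, 0], 0], [[0, 0, 0], [0, 0, 0], 0.3], [[0, 0, 0], [0, 0, 0], 0.3], [[0, 0, 0], [0, 0, 0], 0.3], [[0, 0, 0], [0, 0, 0], 0.3], [[0, 0, 0], [0, 0, 0], 0.3]]'

```text
t: 34.37
ee_pos: [363.7, -222.6, 6.7]
orientation: [2.212, 2.231, 0.0]
ft_force: [-0.4, -0.0, -1.0]
width: 81.8
```

Emit:
carry_out --rows '[[[0, 0, -0.01], [0, 0, 0], 0.3], [[0, 0, -0.02], [0, 0, 0], 0.3], [[0, 0, -0.02], [0, 0, 0], 0.3], [[0, 0, -0.03], [0, 0, 0], 0.3], [[0, 0, -0.03], [0, 0, 0], 0.3], [[0, 0, -0.03], [0, 0, 0], 0.3], [[0, 0, 0], [0, 0, 0], 0.3], [[0, 0, 0], [0, 0, 0], 0.3]]'

```text
t: 35.03
ee_pos: [364.6, -223.1, 148.6]
orientation: [2.209, 2.228, 0.001]
ft_force: [0.3, 0.8, -0.8]
width: 81.5
```

Run:
```python
from h import *
p=rk(-3,-87); print(p); togo(*p,146,90.6)
```

```text
[ 594.31120971 -235.82664509]
t 35.03 tcp [ 364.6 -223.1  148.6] theta 90.48 tilt [ 0.0039 -0.0025] F [ 0.3  0.8 -0.8] w 81.5 q6 -0.59
turn z rad -0.0021  shift at present axes mm [-14.6 229.6   3.5]
  shift after turn [-15.1 229.6   2.6]
```

Emit:
carry_out --rows '[[[0, 0.0209, 0], [0, 0, -0.002], 0.3], [[0, 0.0209, 0], [0, 0, 0], 0.3], [[0, 0.0209, 0], [0, 0, 0], 0.3], [[0, 0.0209, 0], [0, 0, 0], 0.3], [[0, 0.0209, 0], [0, 0, 0], 0.3], [[-0.003, 0.0209, 0], [0, 0, 0], 0.3], [[-0.003, 0.0209, 0], [0, 0, 0], 0.3], [[-0.003, 0.0209, 0], [0, 0, 0], 0.3], [[-0.003, 0.0209, 0], [0, 0, 0], 0.3], [[-0.003, 0.0209, 0], [0, 0, 0], 0.3], [[0, 0.0209, 0], [0, 0, 0], 0.3], [[0, 0, 0], [0, 0, 0], 0.3]]'

```text
t: 36.03
ee_pos: [596.1, -235.0, 144.9]
orientation: [-2.209, -2.234, -0.001]
ft_force: [-0.2, -0.2, -0.1]
width: 81.7
```

Emit:
carry_out --rows '[[[0, 0, 0.015], [0, 0, 0], 0.3], [[0, 0, 0.025], [0, 0, 0], 0.3], [[0, 0, 0.025], [0, 0, 0], 0.3], [[0, 0, 0.025], [0, 0, 0], 0.3], [[0, 0, 0.02], [0, 0, 0], 0.3], [[0, 0, 0.005], [0, 0, 0], 0.3], [[0, 0, 0], [0, 0, 0], 0.3], [[0, 0, 0], [0, 0, 0], 0.3], [[0, 0, 0], [0, 0, 0], 0.3]]'

```text
t: 36.78
ee_pos: [594.2, -235.5, 32.8]
orientation: [2.209, 2.232, 0.001]
ft_force: [0.7, 0.1, -0.6]
width: 81.5
```

Run:
```python
from h import *
p=rk(-3,-87); togo(*p,14,90.6)
im=grab("scene"); save(im,"pics/s14.png",(180,120,420,300),3.3)
```

```text
t 36.78 tcp [ 594.2 -235.5   32.8] theta 90.59 tilt [ 0.0013 -0.0006] F [ 0.7  0.1 -0.6] w 81.5 q6 -0.41
turn z rad -0.0001  shift at present axes mm [-0.3  0.1 18.8]
  shift after turn [-0.3  0.1 18.8]
```

View pics/s14.png

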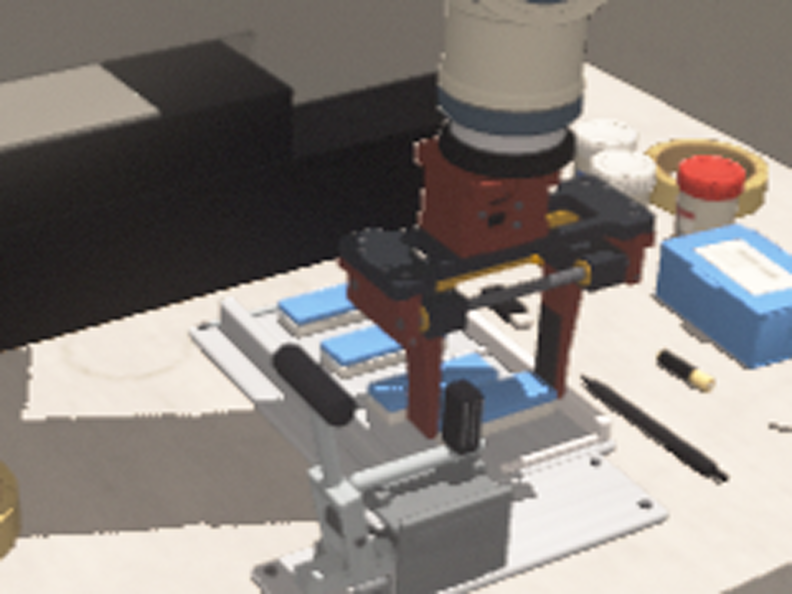

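Emit:
carry_out --rows '[[[0, 0, 0.006], [0, 0, 0], 0.3], [[0, 0, 0.006], [0, 0, 0], 0.3], [[0, 0, 0.003], [0, 0, 0], 0.3], [[0, 0, 0.003], [0, 0, 0], 0.3], [[0, 0, 0], [0, 0, 0], 0.3], [[0, 0, 0], [0, 0, 0], 0.3], [[0, 0, 0], [0, 0, 0], 0], [[0, 0, 0], [0, 0, 0], 0], [[0, 0, 0], [0, 0, 0], 0], [[0, 0, 0], [0, 0, 0], 0], [[0, 0, 0], [0, 0, 0], 0]]'

```text
t: 37.75
ee_pos: [593.6, -235.2, 13.5]
orientation: [-2.21, -2.233, 0.0]
ft_force: [0.4, 0.0, -0.0]
width: 87.9
```

Emit:
carry_out --rows '[[[0, 0, -0.004], [0, 0, 0], 0], [[0, 0, -0.008], [0, 0, 0], 0], [[0, 0, -0.02], [0, 0, 0], 0], [[0, 0, -0.03], [0, 0, 0], 0], [[0, 0, -0.04], [0, 0, 0], 0], [[0, 0, -0.04], [0, 0, 0], 0], [[0, 0, -0.04], [0, 0, 0], 0], [[0, 0, 0], [0, 0, 0.1], 0.5], [[0, 0, 0], [0, 0, 0.12], 0.5], [[0, 0, 0], [0, 0, 0.12], 0.5], [[0, 0, 0], [0, 0, 0.12], 0.5], [[0, 0, 0], [0, 0, 0.12], 0.5]]'

```text
t: 38.75
ee_pos: [593.7, -235.2, 196.7]
orientation: [2.76, 1.499, 0.001]
ft_force: [0.1, -0.4, -0.1]
width: 58.1
```

Emit:
carry_out --rows '[[[0, 0, 0], [0, 0, 0.12], 0.5], [[0, 0, 0], [0, 0, 0.12], 0.5], [[0, 0, 0], [0, 0, 0.12], 0.5], [[0, 0, 0], [0, 0, 0.12], 0.5], [[0, 0, 0], [0, 0, 0.12], 0.5], [[0, 0, 0], [0, 0, 0.12], 0.5], [[0, 0, 0], [0, 0, 0.12], 0.5], [[0, 0, 0], [0, 0, 0.12], 0.5], [[0, 0, 0], [0, 0, 0.03], 0.5]]'

```text
t: 39.5
ee_pos: [593.7, -235.2, 196.5]
orientation: [3.141, 0.008, 0.001]
ft_force: [0.3, 1.1, 0.2]
width: 43.8
```

Run:
```python
from h import *
p=rk(-73,-157); print(p); togo(*p,150,0.6)
im=grab("top"); save(im,"pics/t15.png",(200,130,400,280),4); boxes(im,23)
im=grab("scene"); save(im,"pics/s15.png",(180,120,420,300),3.3)
```

```text
[ 525.04807274 -306.55583183]
t 39.50 tcp [ 593.7 -235.2  196.5] theta 0.28 tilt [ 0.0006 -0.0003] F [0.3 1.1 0.2] w 43.8 q6 1.17
turn z rad -0.0055  shift at present axes mm [-69.   71.   46.5]
  shift after turn [-69.4  70.6  46.5]
px [432. 195.] xy [ 568.5 -524.5] rect 568.6 -525.3 long axis deg -68.9 size 89.4 54.9
px [223. 184.] xy [607.3 -55.3] rect 595.6 -58.4 long axis deg 0.1 size 73.1 20.3
px [267.  76.] xy [ 850.8 -151.7] rect 846.6 -165.0 long axis deg -3.3 size 85.0 72.2
px [275.  18.] xy [ 996.7 -175.3] rect 996.6 -175.3 long axis deg 85.1 size 77.9 28.6
```

View pics/s15.png

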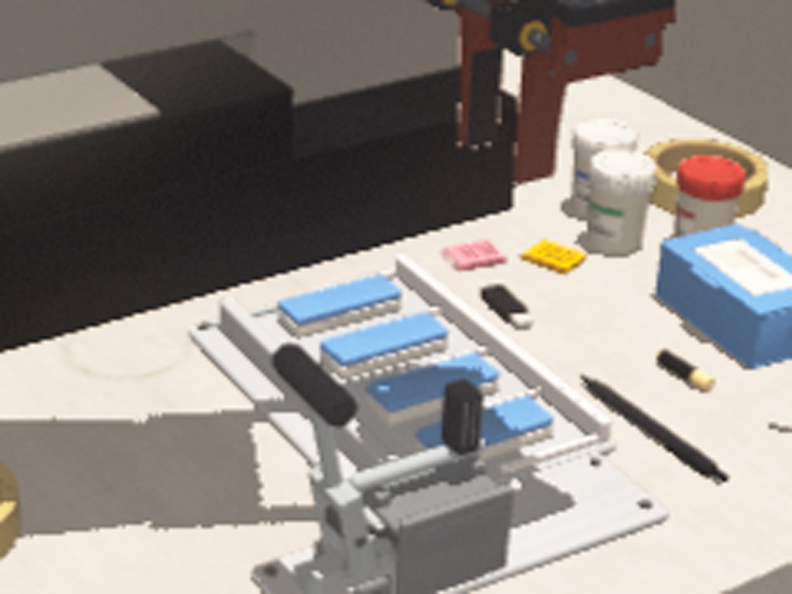

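View pics/t15.png

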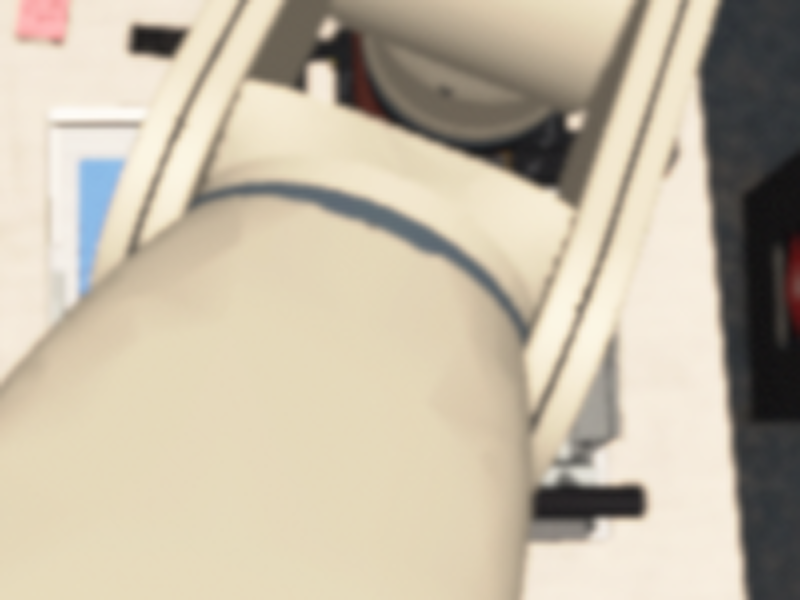

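Emit:
carry_out --rows '[[[-0.0175, 0.018, 0], [0, 0, -0.0055], 0.5], [[-0.0175, 0.018, 0], [0, 0, 0], 0.5], [[-0.0175, 0.018, 0], [0, 0, 0], 0.5], [[-0.0175, 0.018, 0], [0, 0, 0], 0.5], [[0, 0, 0.03], [0, 0, 0], 0.5], [[0, 0, 0.03], [0, 0, 0], 0.5], [[0, 0, 0.02], [0, 0, 0], 0.5], [[0, 0, 0], [0, 0, 0], 0.5], [[0, 0, 0], [0, 0, 0], 0.5]]'

```text
t: 40.35
ee_pos: [524.3, -308.0, 115.3]
orientation: [-3.14, -0.028, 0.003]
ft_force: [0.6, 0.3, 0.6]
width: 43.7
```

Run:
```python
from h import *
togo(524,-307.5,82,0.6)
im=grab("scene"); save(im,"pics/s16.png",(240,180,400,300),5)
```

```text
t 40.35 tcp [ 524.3 -308.   115.3] theta 1.01 tilt [-0.0016  0.001 ] F [0.6 0.3 0.6] w 43.7 q6 1.00
turn z rad 0.0072  shift at present axes mm [-0.2 -0.5 33.3]
  shift after turn [-0.3 -0.5 33.3]
```

View pics/s16.png

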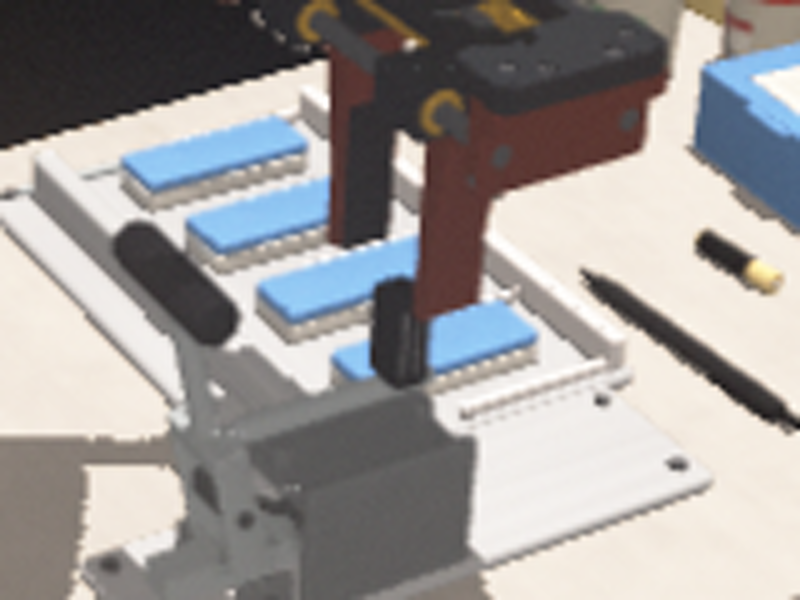

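Run:
```python
from h import *
o,R,th=state()
pp=lambda P:((proj("scene",P)-[240,180])*5).round(0)[0]
e=o['ee_pos']
for s in(-22,22):
  for x in (-10,10): print("finger",s,x,pp(e+R[:,1]*s+R[:,0]*x))
for z in (72,110):
  for dx,dy in((-8,-10),(8,-10),(8,10),(-8,10)): print("paddle",z,dx,dy,pp(np.array([524+dx,-307.5+dy,z])))
im=grab("scene"); save(im,"pics/s17.png",(290,220,350,270),13)
```

```text
t 40.40 tcp [ 525.2 -308.5  116.6] theta 1.01 tilt [ 0.0005 -0.0003] F [ 0.2 -1.3  1.2] w 43.6 q6 1.00
finger -22 -10 [343. 245.]
finger -22 10 [390. 230.]
finger 22 -10 [413. 305.]
finger 22 10 [461. 289.]
paddle 72 -8 -10 [386. 392.]
paddle 72 8 -10 [424. 380.]
paddle 72 8 10 [393. 352.]
paddle 72 -8 10 [355. 364.]
paddle 110 -8 -10 [392. 302.]
paddle 110 8 -10 [431. 290.]
paddle 110 8 10 [399. 263.]
paddle 110 -8 10 [361. 274.]
```

View pics/s17.png

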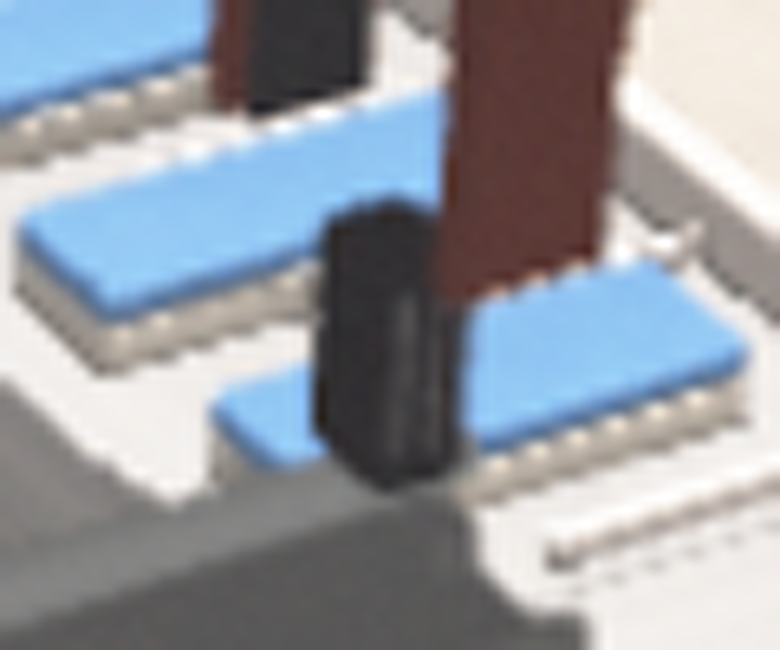

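Emit:
carry_out --rows '[[[0, 0, 0.005], [0, 0, 0.007], 0.5], [[0, 0, 0.005], [0, 0, 0], 0.5], [[0, 0, 0.008], [0, 0, 0], 0.5], [[0, 0, 0.008], [0, 0, 0], 0.5], [[0, 0, 0.006], [0, 0, 0], 0.5], [[0, 0, 0], [0, 0, 0], 0.5], [[0, 0, 0], [0, 0, 0], 0.5]]'

```text
t: 41.03
ee_pos: [524.4, -308.0, 82.9]
orientation: [-3.141, -0.015, 0.002]
ft_force: [-0.0, 0.8, 0.9]
width: 43.6
```

Emit:
carry_out --rows '[[[0, 0, 0], [0, 0, 0], 0.95], [[0, 0, 0], [0, 0, 0], 0.95], [[0, 0, 0], [0, 0, 0], 0.95], [[0, 0, 0], [0, 0, 0], 0.95], [[0, 0, 0], [0, 0, 0], 0.95]]'

```text
t: 41.45
ee_pos: [525.0, -308.9, 84.0]
orientation: [3.141, 0.015, 0.001]
ft_force: [-1.2, -2.9, 0.4]
width: 20.1
```

Emit:
carry_out --rows '[[[0.005, 0, 0], [0, 0, 0], 0.95], [[0.005, 0, 0], [0, 0, 0], 0.95], [[0.006, 0, 0], [0, 0, 0], 0.95], [[0.006, 0, 0], [0, 0, 0], 0.95], [[0.006, 0, 0], [0, 0, 0], 0.95], [[0.006, 0, 0], [0, 0, 0], 0.95], [[0.004, 0, 0], [0, 0, 0], 0.95], [[0.002, 0, 0], [0, 0, 0], 0.95], [[0, 0, 0], [0, 0, 0], 0.95], [[0, 0, 0], [0, 0, 0], 0.95]]'

```text
t: 42.28
ee_pos: [566.2, -308.6, 84.0]
orientation: [3.14, 0.015, 0.003]
ft_force: [1.3, -5.4, -0.9]
width: 19.9
```

Emit:
carry_out --rows '[[[0.001, 0.001, 0], [0, 0, 0], 0.95], [[0.001, 0, 0], [0, 0, 0], 0.95], [[0.001, 0, 0], [0, 0, 0], 0.95], [[0, 0, 0], [0, 0, 0], 0.95]]'

```text
t: 42.62
ee_pos: [568.2, -308.7, 83.9]
orientation: [-3.142, -0.015, -0.001]
ft_force: [-1.0, -0.8, 5.5]
width: 19.7
```

Emit:
carry_out --rows '[[[0.001, 0, 0], [0, 0, 0], 0.95], [[0.001, 0, 0], [0, 0, 0], 0.95], [[0, 0, 0], [0, 0, 0], 0.95], [[0, 0, 0], [0, 0, 0], 0.95]]'

```text
t: 42.95
ee_pos: [568.3, -308.7, 83.9]
orientation: [-3.141, -0.015, 0.005]
ft_force: [-8.2, -0.2, 10.0]
width: 19.7
```

Emit:
carry_out --rows '[[[-0.001, 0, 0], [0, 0, 0], 0.95], [[0, 0, 0], [0, 0, 0], 0.5], [[0, 0, 0], [0, 0, 0], 0.5], [[0, 0, 0], [0, 0, 0], 0.5], [[0, 0, -0.01], [0, 0, 0], 0.5], [[0, 0, -0.02], [0, 0, 0], 0.5], [[0, 0, -0.03], [0, 0, 0], 0.5], [[0, 0, -0.03], [0, 0, 0], 0.9], [[0, 0, -0.01], [0, 0, 0], 1], [[0, 0, 0], [0, 0, 0], 1]]'

```text
t: 43.78
ee_pos: [570.7, -309.8, 187.4]
orientation: [3.138, 0.016, 0.009]
ft_force: [-0.8, 0.3, -0.5]
width: 27.3
```

Run:
```python
from h import *
p=rk(-161.8,-158); print(p); togo(400,p[1],184,0.6)
im=grab("scene"); save(im,"pics/s18.png",(180,120,420,300),3.3)
im=grab("top"); save(im,"pics/t18.png",(200,130,400,280),4)
```

```text
[ 436.26341349 -308.48567143]
t 43.78 tcp [ 570.7 -309.8  187.4] theta 0.57 tilt [ 0.0056 -0.0031] F [-0.8  0.3 -0.5] w 27.3 q6 1.05
turn z rad -0.0005  shift at present axes mm [-170.7   -3.     2.4]
  shift after turn [-170.7   -3.1    3.4]
```

View pics/s18.png

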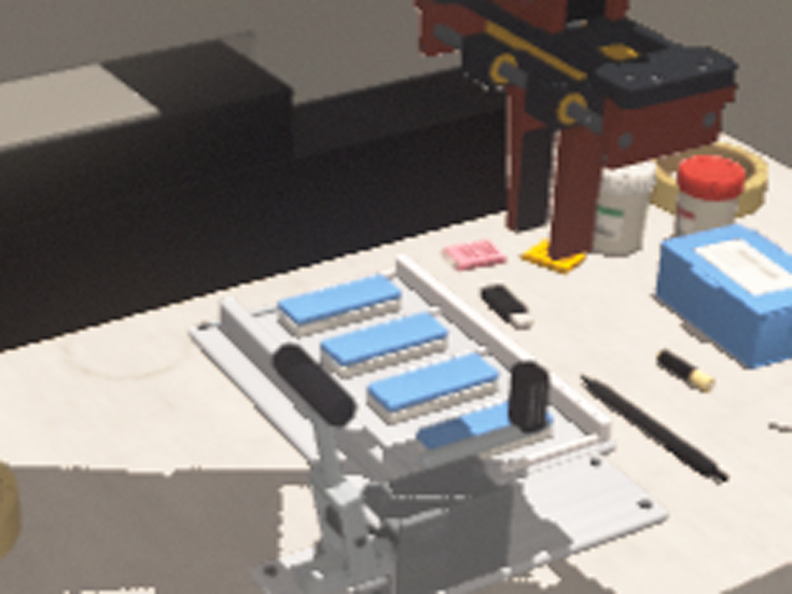

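View pics/t18.png

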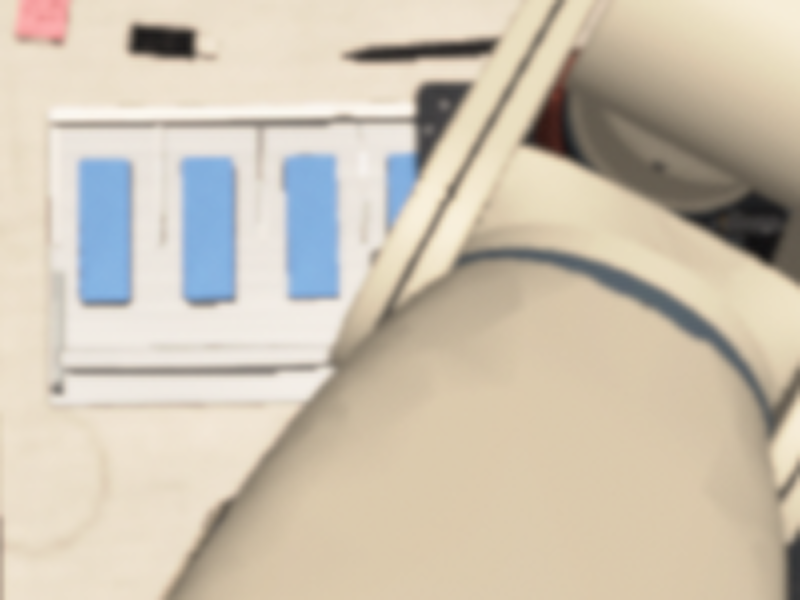

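Emit:
carry_out --rows '[[[-0.02, 0, 0], [0, 0, 0], 1], [[-0.025, -0.001, 0], [0, 0, 0], 1], [[-0.025, -0.001, 0], [0, 0, 0], 1], [[-0.025, 0, 0], [0, 0, 0], 1], [[-0.025, 0, 0], [0, 0, 0], 1], [[-0.025, 0, 0], [0, 0, 0], 1], [[-0.025, 0, 0], [0, 0, 0], 1], [[0, 0, 0.02], [0, 0, 0], 1], [[0, 0, 0.02], [0, 0, 0], 1], [[0, 0, 0.015], [0, 0, 0], 1], [[0, 0, 0], [0, 0, 0], 1], [[0, 0, 0], [0, 0, 0], 1]]'

```text
t: 44.88
ee_pos: [397.5, -307.5, 126.9]
orientation: [-3.139, -0.015, 0.006]
ft_force: [1.0, -0.3, -0.6]
width: 0.6
```

Run:
```python
from h import *
togo(405,-308.5,129,0.6)
im=grab("scene"); save(im,"pics/s19.png",(180,150,380,300),4)
```

```text
t 44.88 tcp [ 397.5 -307.5  126.9] theta 0.56 tilt [-0.0036  0.0029] F [ 1.  -0.3 -0.6] w 0.6 q6 0.88
turn z rad -0.0008  shift at present axes mm [ 7.5  1.1 -2.1]
  shift after turn [ 7.5  1.1 -2.1]
```

View pics/s19.png

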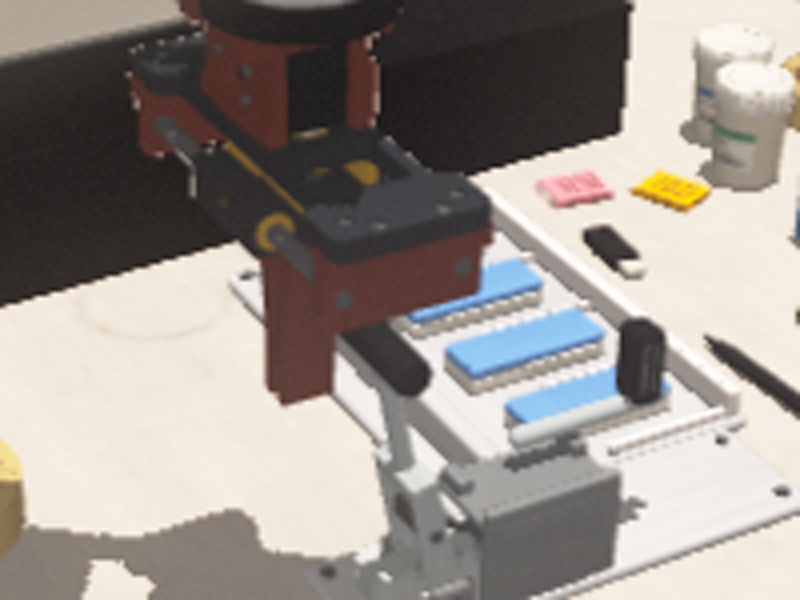

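Emit:
carry_out --rows '[[[0.008, 0.001, -0.002], [0, 0, 0], 1], [[0.008, 0, 0], [0, 0, 0], 1], [[0.004, 0, 0], [0, 0, 0], 1], [[0.003, 0, 0], [0, 0, 0], 1], [[0, 0, 0], [0, 0, 0], 1], [[0, 0, 0], [0, 0, 0], 1]]'

```text
t: 45.43
ee_pos: [422.0, -309.3, 130.9]
orientation: [3.141, 0.016, 0.0]
ft_force: [-2.7, -1.7, 1.4]
width: 0.4
```

Emit:
carry_out --rows '[[[0.006, 0, 0], [0, 0, 0], 1], [[0.006, 0, 0], [0, 0, 0], 1], [[0.006, 0, 0], [0, 0, 0], 1], [[0.006, 0, 0], [0, 0, 0], 1], [[0.006, 0, 0], [0, 0, 0], 1], [[0.006, 0, 0], [0, 0, 0], 1], [[0.004, 0, 0], [0, 0, 0], 1], [[0.002, 0, 0], [0, 0, 0], 1], [[0, 0, 0], [0, 0, 0], 1], [[0, 0, 0], [0, 0, 0], 1]]'

```text
t: 46.27
ee_pos: [463.1, -308.7, 129.9]
orientation: [-3.141, -0.016, 0.004]
ft_force: [-6.4, -2.9, -0.0]
width: 0.0
```

Emit:
carry_out --rows '[[[0.002, 0, 0], [0, 0, 0], 1], [[0.002, 0, 0], [0, 0, 0], 1], [[0, 0, 0], [0, 0, 0], 1], [[0, 0, 0], [0, 0, 0], 1]]'

```text
t: 46.6
ee_pos: [465.5, -308.7, 129.6]
orientation: [-3.14, -0.016, 0.009]
ft_force: [-10.9, -3.4, 0.4]
width: 0.4
```

Emit:
carry_out --rows '[[[0.002, 0, 0], [0, 0, 0], 1], [[0.001, 0, 0], [0, 0, 0], 1], [[0, 0, 0], [0, 0, 0], 1], [[0, 0, 0], [0, 0, 0], 1]]'

```text
t: 46.93
ee_pos: [466.3, -308.6, 129.5]
orientation: [-3.14, -0.017, 0.015]
ft_force: [-19.4, -6.7, 6.5]
width: 0.6
```

Emit:
carry_out --rows '[[[-0.01, 0, 0], [0, 0, 0], 1], [[-0.01, 0, 0], [0, 0, 0], 1], [[-0.012, 0, 0], [0, 0, 0], 1], [[-0.012, 0, 0], [0, 0, 0], 1], [[-0.01, 0, 0], [0, 0, 0], 1], [[-0.008, 0, 0], [0, 0, 0], 1], [[0, 0, 0], [0, 0, 0], 1], [[0, 0, 0], [0, 0, 0], 1]]'

```text
t: 47.6
ee_pos: [409.1, -309.9, 131.1]
orientation: [3.141, 0.014, 0.002]
ft_force: [1.0, 0.5, -0.6]
width: 0.3
```

Run:
```python
from h import *
state()
im=grab("scene"); save(im,"pics/s20.png",(180,150,380,300),4)
im=grab("top"); save(im,"pics/t20.png",(200,130,400,280),4)
```

```text
t 47.60 tcp [ 409.1 -309.9  131.1] theta 0.51 tilt [ 0.0015 -0.0009] F [ 1.   0.5 -0.6] w 0.3 q6 0.89
```

View pics/s20.png

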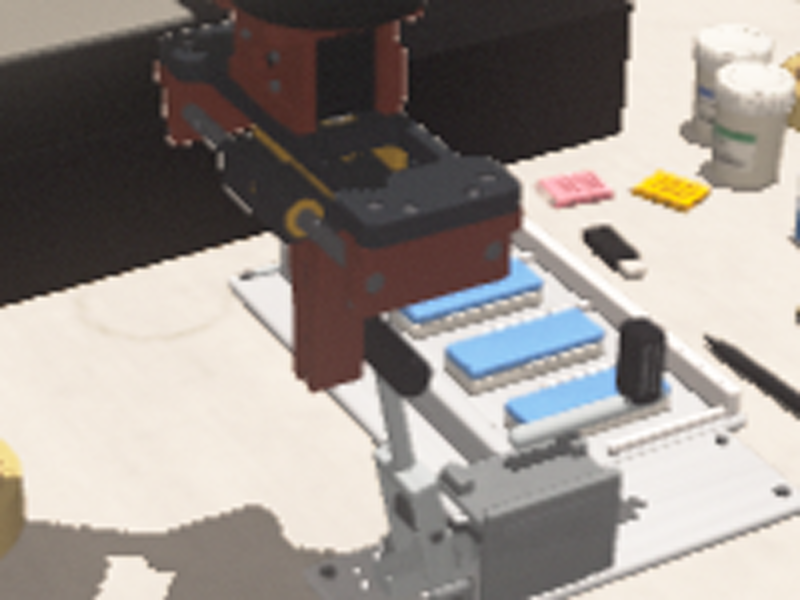

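View pics/t20.png

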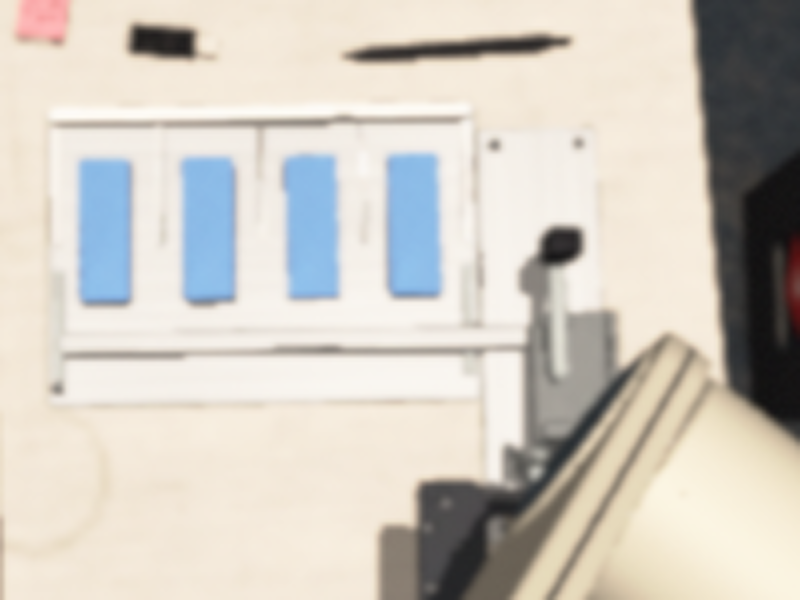

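Emit:
carry_out --rows '[[[0.008, 0, 0], [0, 0, 0], 1], [[0.008, 0, 0], [0, 0, 0], 1], [[0.008, 0, 0], [0, 0, 0], 1], [[0.008, 0, 0], [0, 0, 0], 1], [[0.008, 0, 0], [0, 0, 0], 1], [[0.008, 0, 0], [0, 0, 0], 1], [[0.006, 0, 0], [0, 0, 0], 1], [[0.004, 0, 0], [0, 0, 0], 1], [[0.002, 0, 0], [0, 0, 0], 1], [[0, 0, 0], [0, 0, 0], 1], [[0, 0, 0], [0, 0, 0], 1]]'

```text
t: 48.62
ee_pos: [465.9, -308.6, 129.6]
orientation: [-3.14, -0.017, 0.012]
ft_force: [-15.0, -4.6, 3.3]
width: -0.0
```

Emit:
carry_out --rows '[[[-0.01, 0, 0], [0, 0, 0], 1], [[-0.01, 0, 0], [0, 0, 0], 1], [[-0.012, 0, 0], [0, 0, 0], 1], [[-0.012, 0, 0], [0, 0, 0], 1], [[-0.01, 0, 0], [0, 0, 0], 1], [[-0.006, 0, 0], [0, 0, 0], 1], [[0, 0, 0], [0, 0, 0], 1], [[0, 0, 0], [0, 0, 0], 1]]'

```text
t: 49.28
ee_pos: [409.2, -309.9, 131.2]
orientation: [3.141, 0.014, 0.002]
ft_force: [0.8, -0.6, 0.4]
width: 0.4
```

```bash
cat >> h.py <<'E'
def bar(im):
    g=cv2.cvtColor(im,cv2.COLOR_RGB2GRAY).astype(int)
    for u in (232,258):
        c=g[170:232,u]; print(u,"darkest rows",[(170+i,int(c[i])) for i in np.argsort(c)[:5]])
E
python3 - <<'E'
from h import *
state(); im=grab("top"); save(im,"pics/t21.png",(200,130,400,280),4); bar(im)
E
```

```text
t 49.28 tcp [ 409.2 -309.9  131.2] theta 0.51 tilt [ 0.0016 -0.0008] F [ 0.8 -0.6  0.4] w 0.4 q6 0.89
232 darkest rows [(np.int64(173), 176), (np.int64(174), 176), (np.int64(175), 176), (np.int64(176), 177), (np.int64(204), 177)]
258 darkest rows [(np.int64(213), 162), (np.int64(204), 174), (np.int64(176), 177), (np.int64(177), 177), (np.int64(175), 177)]
```

View pics/t21.png

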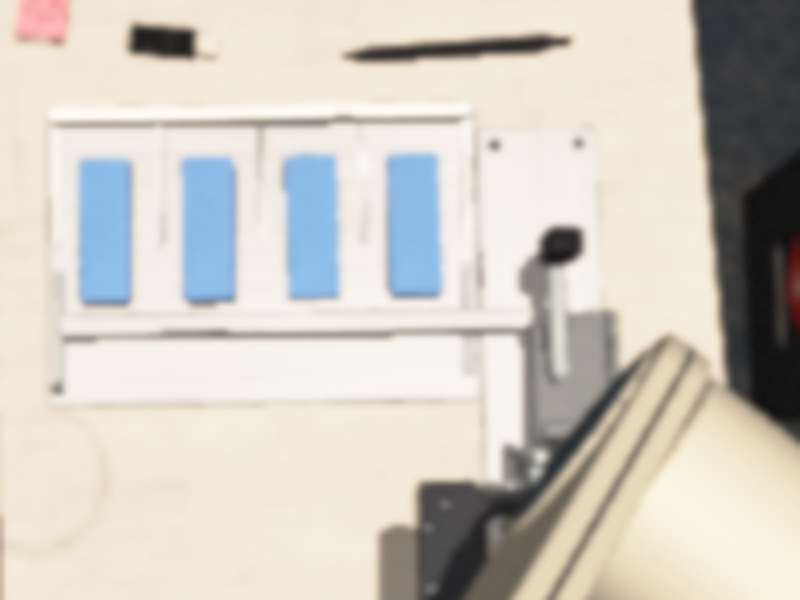

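Emit:
carry_out --rows '[[[0.008, 0, 0], [0, 0, 0], 1], [[0.008, 0, 0], [0, 0, 0], 1], [[0.008, 0, 0], [0, 0, 0], 1], [[0.008, 0, 0], [0, 0, 0], 1], [[0.008, 0, 0], [0, 0, 0], 1], [[0.008, 0, 0], [0, 0, 0], 1], [[0.006, 0, 0], [0, 0, 0], 1], [[0.004, 0, 0], [0, 0, 0], 1], [[0.002, 0, 0], [0, 0, 0], 1], [[0, 0, 0], [0, 0, 0], 1], [[0, 0, 0], [0, 0, 0], 1]]'

```text
t: 50.25
ee_pos: [465.9, -308.6, 129.6]
orientation: [-3.14, -0.018, 0.012]
ft_force: [-15.8, -4.9, 3.9]
width: 0.5
```

Emit:
carry_out --rows '[[[-0.01, 0, 0], [0, 0, 0], 1], [[-0.01, 0, 0], [0, 0, 0], 1], [[-0.012, 0, 0], [0, 0, 0], 1], [[-0.012, 0, 0], [0, 0, 0], 1], [[-0.01, 0, 0], [0, 0, 0], 1], [[-0.006, 0, 0], [0, 0, 0], 1], [[0, 0, 0], [0, 0, 0], 1], [[0, 0, 0], [0, 0, 0], 1]]'

```text
t: 50.92
ee_pos: [409.2, -309.9, 131.2]
orientation: [3.141, 0.014, 0.003]
ft_force: [-1.1, -0.5, 0.1]
width: 1.1
```

Emit:
carry_out --rows '[[[0.008, 0, 0], [0, 0, 0], 1], [[0.008, 0, 0], [0, 0, 0], 1], [[0.008, 0, 0], [0, 0, 0], 1], [[0.008, 0, 0], [0, 0, 0], 1], [[0.008, 0, 0], [0, 0, 0], 1], [[0.008, 0, 0], [0, 0, 0], 1], [[0.006, 0, 0], [0, 0, 0], 1], [[0.004, 0, 0], [0, 0, 0], 1], [[0.002, 0, 0], [0, 0, 0], 1], [[0, 0, 0], [0, 0, 0], 1], [[0, 0, 0], [0, 0, 0], 1]]'

```text
t: 51.83
ee_pos: [465.9, -308.6, 129.6]
orientation: [-3.14, -0.018, 0.012]
ft_force: [-15.4, -4.8, 3.7]
width: 0.3
```

Emit:
carry_out --rows '[[[-0.01, 0, 0], [0, 0, 0], 1], [[-0.01, 0, 0], [0, 0, 0], 1], [[-0.012, 0, 0], [0, 0, 0], 1], [[-0.012, 0, 0], [0, 0, 0], 1], [[-0.01, 0, 0], [0, 0, 0], 1], [[-0.006, 0, 0], [0, 0, 0], 1], [[0, 0, 0], [0, 0, 0], 1], [[0, 0, 0], [0, 0, 0], 1]]'

```text
t: 52.5
ee_pos: [409.2, -309.9, 131.2]
orientation: [3.141, 0.014, 0.002]
ft_force: [-0.6, 0.0, 0.1]
width: 0.6
```

Run:
```python
from h import *
state(); im=grab("top"); save(im,"pics/t22.png",(200,130,400,280),4); boxes(im,23)
```

```text
t 52.50 tcp [ 409.2 -309.9  131.2] theta 0.52 tilt [ 0.0015 -0.0009] F [-0.6  0.   0.1] w 0.6 q6 0.89
px [432. 195.] xy [ 568.4 -524.4] rect 568.6 -525.3 long axis deg -68.9 size 89.4 54.9
px [252. 182.] xy [ 604.6 -119.5] rect 605.2 -120.4 long axis deg -0.1 size 75.8 27.0
px [226. 182.] xy [605.  -60.8] rect 604.7 -61.8 long axis deg 0.3 size 78.2 27.1
px [303. 181.] xy [ 605.2 -235.1] rect 606.2 -235.5 long axis deg -1.0 size 75.8 27.1
px [277. 181.] xy [ 606.  -177.7] rect 605.7 -176.8 long axis deg -0.6 size 78.0 27.2
px [279.  79.] xy [ 845.4 -183.2] rect 845.6 -183.2 long axis deg 86.8 size 108.7 84.9
px [275.  18.] xy [ 996.7 -175.1] rect 996.6 -175.3 long axis deg 85.1 size 77.9 28.6
```

View pics/t22.png

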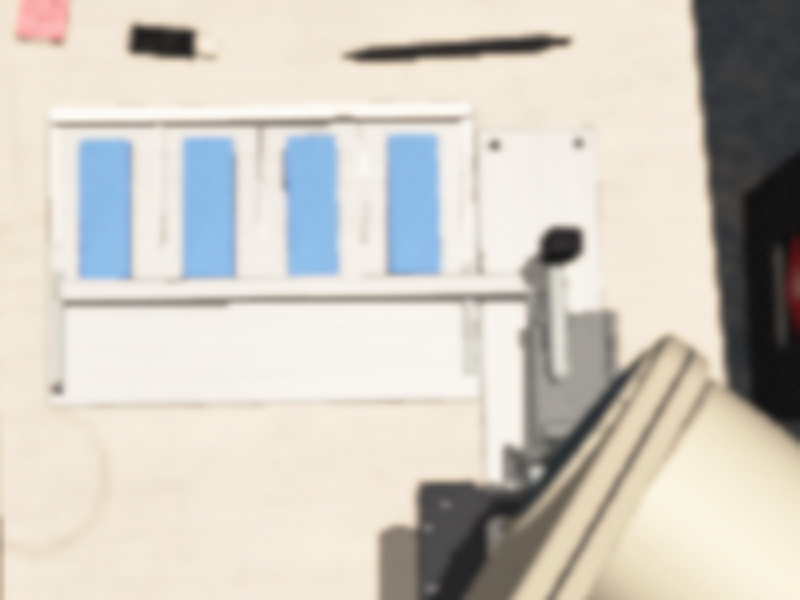

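Emit:
carry_out --rows '[[[0.008, 0, 0], [0, 0, 0], 1], [[0.008, 0, 0], [0, 0, 0], 1], [[0.008, 0, 0], [0, 0, 0], 1], [[0.008, 0, 0], [0, 0, 0], 1], [[0.008, 0, 0], [0, 0, 0], 1], [[0.008, 0, 0], [0, 0, 0], 1], [[0.006, 0, 0], [0, 0, 0], 1], [[0.004, 0, 0], [0, 0, 0], 1], [[0.002, 0, 0], [0, 0, 0], 1], [[0, 0, 0], [0, 0, 0], 1], [[0, 0, 0], [0, 0, 0], 1]]'

```text
t: 53.47
ee_pos: [465.8, -308.6, 129.6]
orientation: [-3.14, -0.018, 0.012]
ft_force: [-15.3, -5.6, 3.7]
width: 0.2
```

Emit:
carry_out --rows '[[[-0.01, 0, 0], [0, 0, 0], 1], [[-0.01, 0, 0], [0, 0, 0], 1], [[-0.012, 0, 0], [0, 0, 0], 1], [[-0.012, 0, 0], [0, 0, 0], 1], [[-0.01, 0, 0], [0, 0, 0], 1], [[-0.006, 0, 0], [0, 0, 0], 1], [[0, 0, 0], [0, 0, 0], 1], [[0, 0, 0], [0, 0, 0], 1]]'

```text
t: 54.13
ee_pos: [409.2, -309.9, 131.2]
orientation: [3.141, 0.014, 0.002]
ft_force: [-0.5, -0.1, 0.0]
width: 0.2
```

Run:
```python
from h import *
state(); im=grab("top"); save(im,"pics/t23.png",(200,130,400,280),4); boxes(im,23)
```

```text
t 54.13 tcp [ 409.2 -309.9  131.2] theta 0.51 tilt [ 0.0015 -0.0009] F [-0.5 -0.1  0. ] w 0.2 q6 0.89
px [432. 195.] xy [ 568.5 -524.4] rect 568.6 -525.3 long axis deg -68.9 size 89.4 54.9
px [251. 177.] xy [ 614.  -119.4] rect 614.4 -119.4 long axis deg 1.6 size 76.8 27.2
px [226. 178.] xy [614.9 -60.7] rect 615.0 -61.7 long axis deg 0.1 size 76.1 27.2
px [303. 176.] xy [ 614.5 -235.1] rect 615.4 -235.7 long axis deg -1.0 size 76.0 27.1
px [277. 177.] xy [ 616.1 -177.6] rect 614.9 -176.9 long axis deg -0.6 size 78.1 27.2
px [279.  79.] xy [ 845.4 -183.2] rect 845.6 -183.2 long axis deg 86.8 size 108.7 84.9
px [275.  18.] xy [ 996.7 -175.2] rect 996.6 -175.3 long axis deg 85.1 size 77.9 28.6
```

Emit:
carry_out --rows '[[[0.008, 0, 0], [0, 0, 0], 1], [[0.008, 0, 0], [0, 0, 0], 1], [[0.008, 0, 0], [0, 0, 0], 1], [[0.008, 0, 0], [0, 0, 0], 1], [[0.008, 0, 0], [0, 0, 0], 1], [[0.008, 0, 0], [0, 0, 0], 1], [[0.006, 0, 0], [0, 0, 0], 1], [[0.004, 0, 0], [0, 0, 0], 1], [[0.002, 0, 0], [0, 0, 0], 1], [[0, 0, 0], [0, 0, 0], 1], [[0, 0, 0], [0, 0, 0], 1]]'

```text
t: 55.1
ee_pos: [465.7, -308.5, 129.8]
orientation: [-3.14, -0.016, 0.011]
ft_force: [-14.6, -3.7, 4.1]
width: 0.3
```

Emit:
carry_out --rows '[[[-0.01, 0, 0], [0, 0, 0], 1], [[-0.01, 0, 0], [0, 0, 0], 1], [[-0.012, 0, 0], [0, 0, 0], 1], [[-0.012, 0, 0], [0, 0, 0], 1], [[-0.01, 0, 0], [0, 0, 0], 1], [[-0.006, 0, 0], [0, 0, 0], 1], [[0, 0, 0], [0, 0, 0], 1], [[0, 0, 0], [0, 0, 0], 1]]'

```text
t: 55.77
ee_pos: [409.2, -309.9, 131.2]
orientation: [3.141, 0.014, 0.003]
ft_force: [-0.5, -0.6, 0.4]
width: 0.3
```

Run:
```python
from h import *
state(); im=grab("top"); save(im,"pics/t24.png",(200,130,400,280),4); boxes(im,23)
s=grab("scene"); save(s,"pics/s24.png",(180,120,420,300),3.3)
```

```text
t 55.77 tcp [ 409.2 -309.9  131.2] theta 0.51 tilt [ 0.0016 -0.0009] F [-0.5 -0.6  0.4] w 0.3 q6 0.89
px [432. 195.] xy [ 568.4 -524.4] rect 568.6 -525.3 long axis deg -68.9 size 89.4 54.9
px [251. 177.] xy [ 614.  -119.4] rect 614.4 -119.4 long axis deg 1.6 size 76.8 27.2
px [226. 178.] xy [614.8 -60.7] rect 615.0 -61.8 long axis deg 0.3 size 76.2 27.0
px [303. 177.] xy [ 614.4 -235.1] rect 615.4 -235.7 long axis deg -1.0 size 76.0 27.1
px [277. 177.] xy [ 616.4 -177.6] rect 614.9 -176.9 long axis deg -0.6 size 78.1 27.2
px [279.  79.] xy [ 845.4 -183.2] rect 845.6 -183.2 long axis deg 86.8 size 108.7 84.9
px [275.  18.] xy [ 996.7 -175.3] rect 996.6 -175.3 long axis deg 85.1 size 77.9 28.6
```

View pics/t23.png

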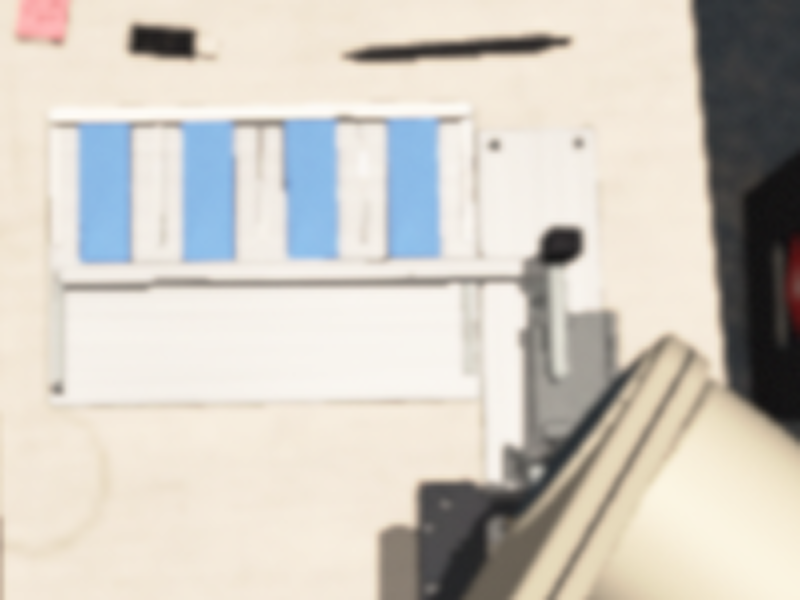

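View pics/t24.png

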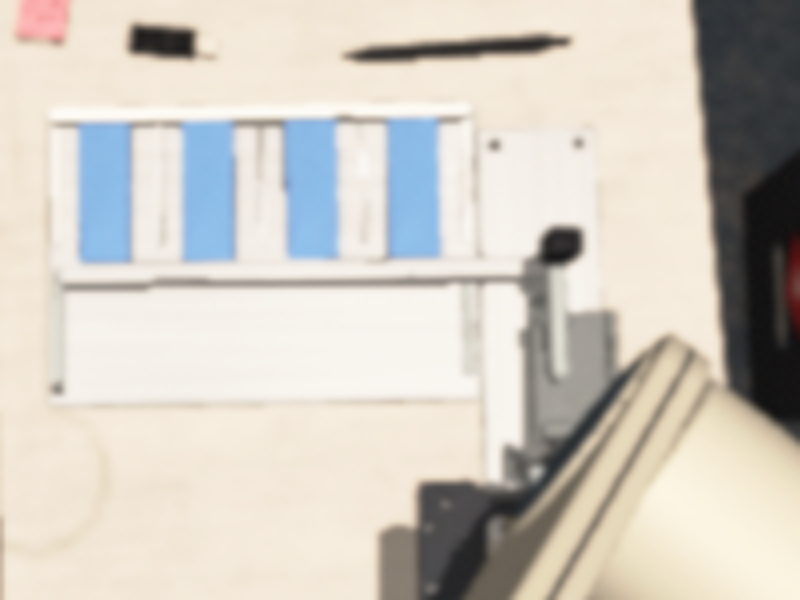

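Emit:
carry_out --rows '[[[-0.005, 0, -0.015], [0, 0, 0], 1], [[0, 0, -0.02], [0, 0, 0], 0.5], [[0, 0, -0.02], [0, 0, 0], 0.5], [[0.02, 0, 0], [0, 0, 0], 0.5], [[0.025, 0, 0], [0, 0, 0], 0.5], [[0.025, 0, 0], [0, 0, 0], 0.5], [[0.025, 0, 0], [0, 0, 0], 0.5], [[0.025, 0, 0], [0, 0, 0], 0.5], [[0.025, 0, 0], [0, 0, 0], 0.5], [[0.019, 0, 0], [0, 0, 0], 0.5], [[0, 0, 0], [0, 0, 0], 0.5], [[0, 0, 0], [0, 0, 0], 0.5]]'

```text
t: 56.87
ee_pos: [568.5, -307.4, 185.2]
orientation: [-3.141, -0.018, 0.0]
ft_force: [-1.1, 0.1, -0.6]
width: 44.1
```

Emit:
carry_out --rows '[[[0, 0, 0.02], [0, 0, 0], 0.5], [[0, 0, 0.02], [0, 0, 0], 0.5], [[0, 0, 0.02], [0, 0, 0], 0.5], [[0, 0, 0.005], [0, 0, 0], 0.5], [[0, 0, 0], [0, 0, 0], 0.5], [[0, 0, 0], [0, 0, 0], 0.5], [[0, 0, 0], [0, 0, 0], 0.5]]'

```text
t: 57.45
ee_pos: [568.2, -308.4, 122.0]
orientation: [3.141, 0.015, 0.002]
ft_force: [-0.5, -0.2, 0.4]
width: 43.6
```

Run:
```python
from h import *
togo(568.3,-308.8,84,0.6)
s=grab("scene"); save(s,"pics/s25.png",(240,180,400,300),5)
```

```text
t 57.45 tcp [ 568.2 -308.4  122. ] theta 0.54 tilt [ 0.0016 -0.0009] F [-0.5 -0.2  0.4] w 43.6 q6 1.05
turn z rad -0.001  shift at present axes mm [ 0.   0.4 38. ]
  shift after turn [ 0.1  0.4 38. ]
```

View pics/s25.png

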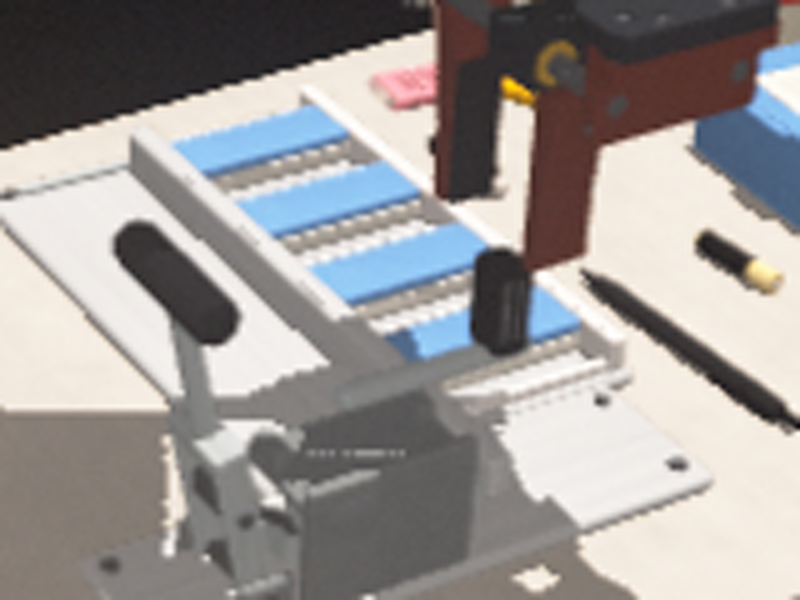

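Boxes are clamped home and the lever is at rest. Next I grip the paddle at crop (500,300).

Emit:
carry_out --rows '[[[0, 0, 0.01], [0, 0, 0], 0.5], [[0, 0, 0.01], [0, 0, 0], 0.5], [[0, 0, 0.01], [0, 0, 0], 0.5], [[0, 0, 0.008], [0, 0, 0], 0.5], [[0, 0, 0], [0, 0, 0], 0.5], [[0, 0, 0], [0, 0, 0], 0.5], [[0, 0, 0], [0, 0, 0], 0.95], [[0, 0, 0], [0, 0, 0], 0.95], [[0, 0, 0], [0, 0, 0], 0.95], [[0, 0, 0], [0, 0, 0], 0.95], [[0, 0, 0], [0, 0, 0], 0.95]]'

```text
t: 58.42
ee_pos: [568.1, -308.7, 83.1]
orientation: [3.14, 0.015, 0.002]
ft_force: [-0.2, -5.1, 1.7]
width: 19.7
```

Emit:
carry_out --rows '[[[-0.005, 0, 0], [0, 0, 0], 0.95], [[-0.005, 0, 0], [0, 0, 0], 0.95], [[-0.006, 0, 0], [0, 0, 0], 0.95], [[-0.006, 0, 0], [0, 0, 0], 0.95], [[-0.006, 0, 0], [0, 0, 0], 0.95], [[-0.006, 0, 0], [0, 0, 0], 0.95], [[-0.004, 0, 0], [0, 0, 0], 0.95], [[-0.003, 0, 0], [0, 0, 0], 0.95], [[0, 0, 0], [0, 0, 0], 0.95], [[0, 0, 0], [0, 0, 0], 0.95]]'

```text
t: 59.25
ee_pos: [526.0, -308.8, 83.1]
orientation: [3.141, 0.015, -0.0]
ft_force: [-1.3, -5.3, 2.6]
width: 19.8
```

Emit:
carry_out --rows '[[[-0.002, 0, 0], [0, 0, 0], 0.95], [[-0.002, 0, 0], [0, 0, 0], 0.95], [[0, 0, 0], [0, 0, 0], 0.95], [[0, 0, 0], [0, 0, 0], 0.95]]'

```text
t: 59.58
ee_pos: [523.0, -308.8, 83.1]
orientation: [3.141, 0.015, 0.002]
ft_force: [1.6, -4.9, 0.5]
width: 19.9
```

Emit:
carry_out --rows '[[[-0.001, 0, 0], [0, 0, 0], 0.95], [[-0.001, 0, 0], [0, 0, 0], 0.95], [[0, 0, 0], [0, 0, 0], 0.95], [[0, 0, 0], [0, 0, 0], 0.95]]'

```text
t: 59.92
ee_pos: [523.0, -308.9, 83.1]
orientation: [3.14, 0.015, 0.008]
ft_force: [10.1, -4.6, -4.7]
width: 19.8
```

Against the shut stop (10 N, no further motion, 45 mm of travel). Release and retreat.

Emit:
carry_out --rows '[[[0.0015, 0, 0], [0, 0, 0], 0.95], [[0, 0, 0], [0, 0, 0], 0.5], [[0, 0, 0], [0, 0, 0], 0.5], [[0, 0, 0], [0, 0, 0], 0.5], [[0, 0, 0], [0, 0, 0], 0.5], [[0, 0, -0.01], [0, 0, 0], 0.5], [[0, 0, -0.02], [0, 0, 0], 0.5], [[0, 0, -0.03], [0, 0, 0], 0.5], [[0, 0, -0.03], [0, 0, 0], 0.5], [[0, 0, -0.03], [0, 0, 0], 0.5], [[0, 0, -0.02], [0, 0, 0], 0.5], [[0, 0, 0], [0, 0, 0], 0.5]]'

```text
t: 60.92
ee_pos: [524.5, -309.6, 228.4]
orientation: [3.137, 0.015, 0.011]
ft_force: [0.7, -0.7, 0.1]
width: 43.9
```

Emit:
carry_out --rows '[[[-0.02, 0.01, 0], [0, 0, 0], 0.5], [[-0.02, 0.02, 0], [0, 0, 0], 0.5], [[-0.02, 0.02, 0], [0, 0, 0], 0.5], [[-0.02, 0.02, 0], [0, 0, 0], 0.5], [[-0.02, 0.02, 0], [0, 0, 0], 0.5], [[-0.02, 0.02, 0], [0, 0, 0], 0.5], [[-0.02, 0.02, 0], [0, 0, 0], 0.5], [[-0.02, 0.02, 0], [0, 0, 0], 0.5], [[0, 0.02, 0], [0, 0, 0], 0.5], [[0, 0.02, 0], [0, 0, 0], 0.5], [[0, 0, 0], [0, 0, 0], 0.5], [[0, 0, 0], [0, 0, 0], 0.5]]'

```text
t: 61.92
ee_pos: [363.5, -499.7, 221.9]
orientation: [-3.14, -0.013, 0.001]
ft_force: [0.5, 0.6, -1.1]
width: 43.6
```

Run:
```python
from h import *
state(); im=grab("top"); save(im,"pics/t26.png",(200,130,400,280),4); b=boxes(im,23)
for x in b[1:5]:
    d=np.array([x[0]-OX,x[1]-OY]); c,s=np.cos(PSI),np.sin(PSI); print("rack",round(c*d[0]+s*d[1],1),round(-s*d[0]+c*d[1],1))
s=grab("scene"); save(s,"pics/s26.png",(180,120,420,300),3.3)
m=(im.max(2)<60).astype(np.uint8); n,l,st,c=cv2.connectedComponentsWithStats(m)
for i in range(1,n):
    if 20<st[i,4]<400 and 130<c[i][1]<230: print(st[i],c[i].round(1),"z110",ray("top",c[i],110)[0].round(1))
```

```text
t 61.92 tcp [ 363.5 -499.7  221.9] theta 0.48 tilt [-0.0007  0.0014] F [ 0.5  0.6 -1.1] w 43.6 q6 0.60
px [432. 195.] xy [ 568.4 -524.4] rect 568.6 -525.3 long axis deg -68.9 size 89.4 54.9
px [251. 177.] xy [ 614.  -119.4] rect 614.4 -119.4 long axis deg 1.6 size 76.8 27.2
px [226. 178.] xy [614.9 -60.7] rect 615.0 -61.3 long axis deg -0.6 size 75.8 27.2
px [303. 176.] xy [ 614.5 -235.1] rect 615.4 -235.7 long axis deg -1.0 size 76.0 27.1
px [277. 177.] xy [ 616.4 -177.6] rect 614.9 -176.9 long axis deg -0.6 size 78.1 27.2
px [279.  79.] xy [ 845.4 -183.2] rect 845.6 -183.2 long axis deg 86.8 size 108.7 84.9
px [275.  18.] xy [ 996.7 -175.2] rect 996.6 -175.3 long axis deg 85.1 size 77.9 28.6
rack 17.9 29.2
rack 19.4 87.9
rack 17.2 -86.5
rack 19.7 -29.0
[234 138  13   5  60] [240.2 139.9] z110 [ 676.8 -100.8  110. ]
[306 140  30   3  32] [321.3 141.3] z110 [ 671.9 -269.8  110. ]
[420 189  24  14 217] [432.  195.7] z110 [ 554.8 -494.6  110. ]
[336 210   9   7  56] [339.9 212.8] z110 [ 521.7 -304.2  110. ]
```

View pics/t26.png

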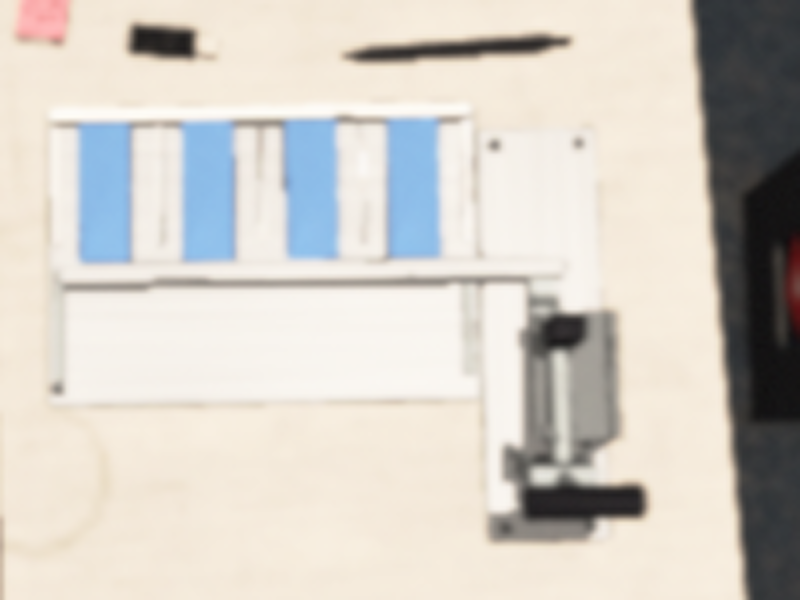

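View pics/s26.png

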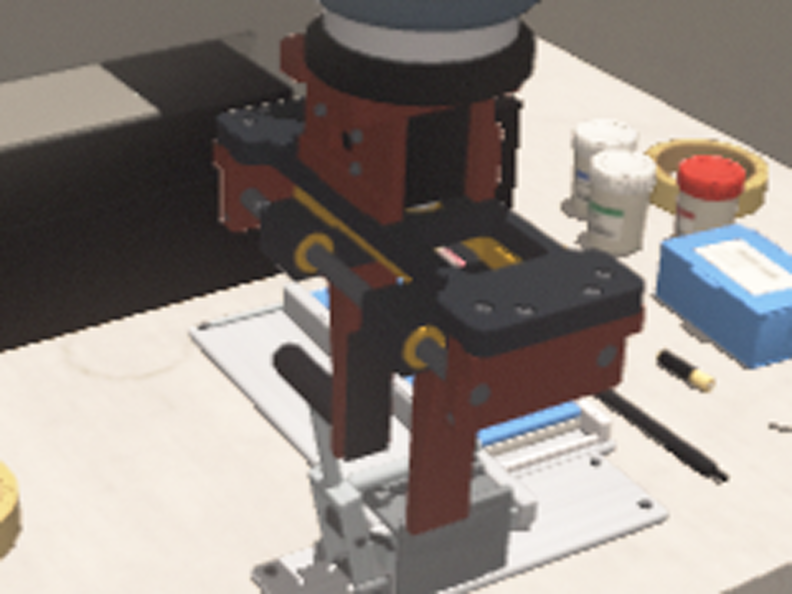

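```bash
python3 -c "
from workcell import close_job
print(close_job())"
```

```text
the job is handed in; nothing more can be done
None
```

The job is handed in at about 62 s. All four slide boxes are clamped home against the fence and the transport lock is shut again; no verdict was reported.

- **Boxes:** Each box went into its own bay, gripped by its ends. One box was knocked aside partway through, so I re-measured it before gripping. The box nearest the lever was first moved clear of it and then re-gripped. In the last top view the boxes are lengthwise to within about 2°. Their centres are at rack x of about 17 to 20 mm, inside the 14 to 25 mm allowed, and y of about -86.5, -29, +29 and +88 mm.
- **Clamp:** I opened the lock to its end stop after the boxes were in, then pumped the lever six strokes to its hard stop. The first five moved the bar and the sixth moved nothing more, so I take it as fully closed. The clamp travel was never read directly.
- **Lock:** It travelled 45 mm back to the shut stop (10 N, no further motion). The paddle now sits about 1.6 mm further shut than at the start.
- **Everything else:** The lever is back at rest, and the arm is clear with no contact force. The pen and memory stick are where they were.
- **Disagreements between checks:** The scene camera put things up to about 5 mm from the top camera. I used the top camera, which agreed with the arm's own position to about 1 to 2 mm, and used the scene view only for relative checks.

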